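Bearing ball brought over the catch cup

ROBOT

A 6-joint arm with a two-finger parallel gripper is mounted at the origin on a cart in front of the work surface, level with it; the furniture and walls round the work are solid. World frame = base frame: x ahead of the robot, y to its left, z up, the work surface at z = 0. Lengths are in m, angles in rad, forces in N, time in s.
With the tool pointing down it reaches from about 0.25 to 0.8 m from the base axis. Payload 3.9 kg.
Tool frame: the origin (TCP) lies midway between the tips of the shut fingers; the grasp point (between the pads) lies 19 mm behind it; y points along the fingers, z is the direction in which the jaws open and shut, and the axes are right-handed (so a half turn about y gives the same grasp; the last joint's range is limited). The gripper opens to 85 mm and grips with 20 to 120 N. Pads are 22 mm wide; open, the fingers measure 114 mm over their backs; the gripper's body (76 mm by 85 mm) begins 54 mm behind the grasp point. The pads swing forward as they close: fully open they stand 13 mm farther back than shut.
Start: joints at [-1.146, 0.26, -0.138, 1.173, 0, 1.571], TCP at [0.216, -0.478, 0.231] pointing down, gripper open.
Joint ranges: [-2.78, 2.78], [-0.83, 1.72], [-1.28, 1.37], [-1.9, 2.12], [-1.57, 1.48], [-3.14, 3.14]. Speed limits (rad/s): [2.57, 2.57, 3.14, 3.14, 3.14, 3.14].

INTERFACE

Orientations are given as a rotation vector (axis times angle).
In Python, from plant import env gives the robot as it stands. The module is installed in compiled form; this text tells all that it offers.
- The arm moves only by the tool arm_command, never from a script. Its argument "steps" is a list of rows, each a list of 6 numbers: the shift along the tool's x, y, z in m, then the turn, a rotation vector about the tool's x, y, z in rad. A call has 1 to 5 rows; each row shifts and turns the commanded pose from where the row before left it, along the tool's axes as they then stand; what a row does not reach is not made up. A row lasts 1/10 s, in which the tool goes at most 50 mm and 8.59 degrees, less where a joint would pass 70% of its speed; a pose out of reach is approached as far as the arm can. A call with a gripper value outside its range is refused whole. "hand" is the opening, from 0 (shut) to 1 (fully open), set as the call begins (left out, the last holds). The fingers move at their own pace and stop on an object; "squeeze" is the grip in N (left out, the last holds). Time passes only in rows, so rows that do not move let the fingers close. It gives the time, the measured TCP pose, the force and the opening at its end, in the units of the state.
- env.read_state(): the state, without advancing time (a new reading comes with each control period).
- env.camera(name): name is "scene" or "side" or "wrist"; returns a dict with "color" (384x512x3 uint8, blue, green, red), "camera_matrix" (3x3 intrinsics, pixels), "dist_coeffs" ([k1, k2, p1, p2, k3] as OpenCV has them; the pictures are not rectified), "R" (3x3) and "t" (3): a world point X has camera coordinates R X + t. Camera axes: x right, y down, z forward; pixel columns grow to the right and rows downward; lengths in m; the calibration is good to about 2 mm. A picture is of the moment at which its call begins. There is no depth.
- env.job_done(): hands the job in, once; it reports no verdict.
The state is a dict: "time": time; "joint_positions": joint angles; "qd": joint speeds; "joint_efforts": joint torques, N m; "position": TCP position; "eef_rot": TCP orientation; "force": force on the tool from outside, world axes, zero at the start; "ft_torque": the same for the moment, N m; "opening": finger opening in m.
Only numpy, scipy, OpenCV 4.12 (cv2) and the standard library are available. Lean on these libraries where they do the work, as an engineer would, in place of code of your own. Each camera call takes 0.05 s, during which the arm holds its last target.

TASK

The bigger of the two bearing balls is going to be dropped into the steel catch cup, so first stand the cup upright on the bench midway between the round wax tin and the squarish hardwood block, without shifting those two, and let go of it. Then lift the ball tray by its upright handle, keeping both balls in their pockets all the way, and bring it over so that the bigger ball is straight above the cup's mouth, the tray about 10 cm above the cup's rim. Finish while holding it there, level and still: the tray is not put down or let go at the end.

Things in the scene. Friction and masses are not known exactly. Their poses are not given: they have to be found in the camera images.
- catch_cup: Plain turned steel cup, round and open at the top: 58 mm outside diameter, 50 mm high, wall 4 mm, about 0.16 kg. Origin: centre of its underside; z up its axis. Can be gripped across its outside from above. Behind it stands a mitre saw, fixed: the front of its blade head is at x = 0.60, y = -0.05, 0.21 m and more above the bench, and a clamp knob below it reaches forward to x = 0.53 (top 55 mm above the bench); pass in front of them.
- wax_tin: Round low tin with a yellow lid, 71 mm diameter, 28 mm high, loose; stays where it is. Origin: centre of its underside. The wooden block stands 250 mm from it, centre to centre, in the direction of the tin's own -y axis (to the robot's right).
- wood_block: Plain squarish block of orange-brown hardwood, 60 x 70 x 45 mm high, loose; stays where it is. Origin: centre of its underside. The cup belongs at the middle of the line from the tin's centre to the block's centre.
- ball_tray: Flat wooden board 170 mm (its x, the long way) x 70 mm (its y) x 14 mm thick, with an upright dark wooden handle fin in the middle and a shallow round pocket at each end, about 0.26 kg without balls. Origin: centre of its underside; z up. The fin runs the long way: 50 mm long (x), 14 mm thick (y), its top 65 mm above the underside. Pockets: 32 mm diameter, 4 mm deep, floor 10 mm above the underside, centres at x = +58 mm and -58 mm, y = 0. Either way round is the same.
- tray_grip (a point): Point in the middle of the handle fin, 47 mm above the tray's underside; grip here across the fin's 14 mm thickness (the tray's y), from above.
- pocket_a (a point): Centre of the floor of the pocket at the tray's +x end.
- pocket_b (a point): Centre of the floor of the pocket at the tray's -x end.
- big_ball_center (a point): Centre of the bigger steel ball, 26 mm diameter, 0.07 kg. It lies loose in one of the two pockets (either one) and can roll up to about 8 mm from the pocket's middle; tilting the tray past roughly 40 degrees, or jerking it, tips it out.
- small_ball_center (a point): Centre of the smaller steel ball, 18 mm diameter, 0.02 kg, loose in the other pocket; it can roll up to about 10 mm from the pocket's middle.
Not all that is in view belongs to the job. Leave any red look-alike of the wax_tin alone.

How it is judged:
By the outcome, as a careful person would: the job done as asked, in the order asked, and still so for the second after the job is handed in, while the arm keeps its last pose, push and grip.
It also fails if it takes over 72 s, if anything falls off the work surface, if the arm or the gripper's body presses on something with over 40 N, if the wrist force passes 120 N, or if a joint passes its speed limit or range.

## Working session

There is one attempt and no reset: what is moved stays moved. The work goes in short steps, Python scripts to look and compute and a tool call to move; the robot and the scene stay as the last step left them, time stands still between calls to the robot, and variables do not carry over. Pictures are saved under pics/ and viewed, and the job is handed in when it is done.

Besides the shell and the picture viewer there is one more tool, called by a JSON object that holds its "api" and its "payload". arm_command: Moves the arm, as the interface text tells. Its arguments: {"type":"object","properties":{"steps":{"type":"array","items":{"type":"array","items":{"type":"number"}}},"hand":{"type":"number"},"squeeze":{"type":"number"}},"required":["steps"]}

```bash
mkdir -p pics && ls
python3 - <<'E'
from plant import env
import cv2,json
s=env.read_state()
print({k:(v if not hasattr(v,'tolist') else [round(x,4) for x in v.tolist()]) for k,v in s.items()})
for n in ["scene","side","wrist"]:
    c=env.camera(n); cv2.imwrite(f"pics/{n}0.png",c["color"])
    print(n,c["camera_matrix"],c["dist_coeffs"],c["R"],c["t"])
E
```

```text
pics
{'time': 0.0, 'joint_positions': [-1.146, 0.2607, -0.1394, 1.1727, 0.0, 1.5708], 'qd': [0.0011, -0.0008, 0.0005, 0.0012, -0.0011, -0.0004], 'joint_efforts': [0.0004, -40.5678, 25.3922, 0.0187, -0.0001, -0.0], 'position': [0.2161, -0.4777, 0.2305], 'eef_rot': [-0.4289, 1.9889, -1.9851], 'force': [-0.6073, 0.5052, -0.1427], 'ft_torque': [0.0482, -0.0412, 0.0253], 'opening': 0.08511512377344212}
scene [[467.19607879   0.         260.76985316]
 [  0.         467.19607879 189.16701699]
 [  0.           0.           1.        ]] [0.0500628 0.        0.        0.        0.       ] [[-0.71788793 -0.69600563  0.01459724]
 [-0.4875174   0.48765554 -0.72423675]
 [ 0.49695443 -0.52703723 -0.68939688]] [0.34765025 0.28003939 0.99679077]
side [[387.27102265   0.         252.55741555]
 [  0.         387.27102265 186.65010266]
 [  0.           0.           1.        ]] [-0.07562623  0.          0.          0.          0.        ] [[-0.9050797  -0.42522306  0.0040117 ]
 [-0.25411558  0.53326812 -0.80687693]
 [ 0.34096337 -0.73130736 -0.59070595]] [0.44476142 0.17406661 0.8171211 ]
wrist [[270.582242     0.         256.83485507]
 [  0.         270.582242   190.04298957]
 [  0.           0.           1.        ]] [-0.02084441  0.          0.          0.          0.        ] [[ 0.41231919 -0.91103674 -0.00222431]
 [-0.86093794 -0.39044154  0.3261001 ]
 [-0.29795763 -0.13254233 -0.94533263]] [-0.5250179  -0.0432869   0.37994923]
```

View pics/scene0.png

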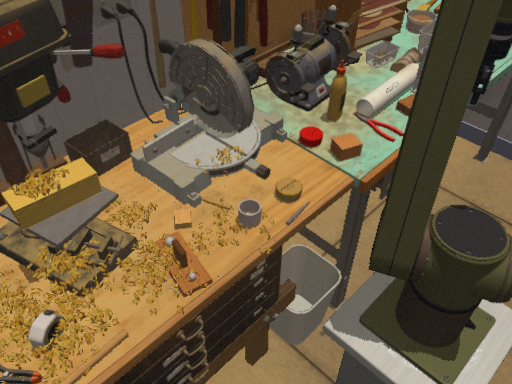

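View pics/side0.png

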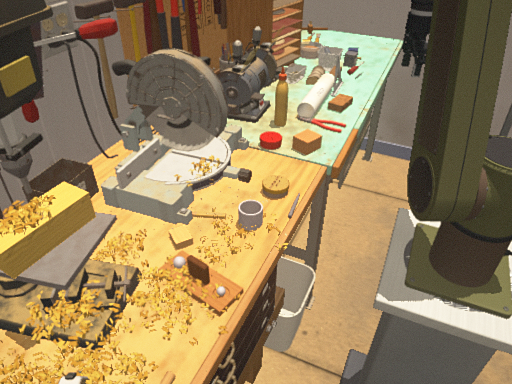

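View pics/wrist0.png

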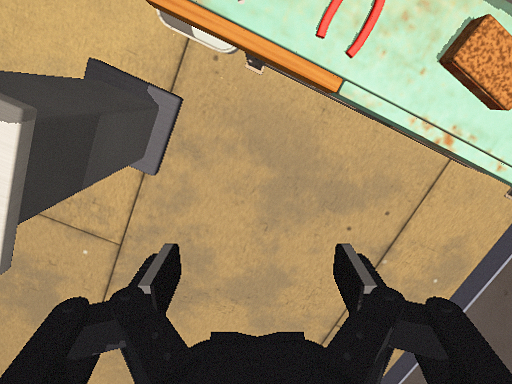

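```bash
cat > h.py <<'E'
from plant import env
import cv2, numpy as np
from scipy.spatial.transform import Rotation as Ro
def ray(c,uv):
    p=cv2.undistortPoints(np.array([[uv]],float),c["camera_matrix"],c["dist_coeffs"]).ravel()
    R=np.array(c["R"]);o=-R.T@np.array(c["t"]);d=R.T@np.array([p[0],p[1],1]);return o,d/np.linalg.norm(d)
def plane(c,uv,z):
    o,d=ray(c,uv);return o+d*(z-o[2])/d[2]
def tri(*cu):
    A=np.zeros((3,3));b=np.zeros(3)
    for c,uv in cu:
        o,d=ray(c,uv);P=np.eye(3)-np.outer(d,d);A+=P;b+=P@o
    X=np.linalg.solve(A,b)
    e=[np.linalg.norm((np.eye(3)-np.outer(ray(c,u)[1],ray(c,u)[1]))@(X-ray(c,u)[0])) for c,u in cu]
    return X,max(e)
def proj(c,X):
    r,_=cv2.Rodrigues(np.array(c["R"]));p,_=cv2.projectPoints(np.array([X],float),r,np.array(c["t"],float),c["camera_matrix"],c["dist_coeffs"]);return p.ravel()
def up(img,x0,y0,w,h,f,name):
    cv2.imwrite("pics/"+name,cv2.resize(img[y0:y0+h,x0:x0+w],None,fx=f,fy=f,interpolation=cv2.INTER_CUBIC))
E
python3 - <<'E'
from h import *
a=env.camera("scene");b=env.camera("side")
import pickle;pickle.dump((a,b),open("c0.pkl","wb"))
for n,p,q in [("cup",(250,205),(250,206)),("tin",(288,186),(275,182)),("red",(311,133),(270,137)),("oblock",(346,143),(306,138)),("smallblk",(182,214),(180,234)),("brown",(407,103),(341,101)),("b1",(176,243),(181,262)),("b2",(194,272),(222,291))]:
    X,e=tri((a,p),(b,q));print(n,X.round(3),round(e,4),plane(a,p,.02).round(3),plane(b,q,.02).round(3))
up(a["color"],150,110,240,190,3.2,"s_zoom.png");up(b["color"],130,110,240,210,2.8,"d_zoom.png")
E
```

```text
cup [0.477 0.047 0.041] 0.0011 [0.493 0.032 0.02 ] [0.487 0.025 0.02 ]
tin [ 0.466 -0.086  0.027] 0.0002 [ 0.471 -0.092  0.02 ] [ 0.47  -0.095  0.02 ]
red [ 0.581 -0.323  0.017] 0.0002 [ 0.579 -0.32   0.02 ] [ 0.579 -0.318  0.02 ]
oblock [ 0.469 -0.348  0.027] 0.0005 [ 0.473 -0.356  0.02 ] [ 0.473 -0.361  0.02 ]
smallblk [0.597 0.172 0.009] 0.0029 [0.592 0.176 0.02 ] [0.586 0.184 0.02 ]
brown [ 0.431 -0.612  0.059] 0.0028 [ 0.459 -0.674  0.02 ] [ 0.446 -0.697  0.02 ]
b1 [ 0.558  0.228 -0.018] 0.002 [0.528 0.246 0.02 ] [0.537 0.254 0.02 ]
b2 [0.434 0.269 0.007] 0.0059 [0.432 0.27  0.02 ] [0.424 0.283 0.02 ]
```

View pics/s_zoom.png

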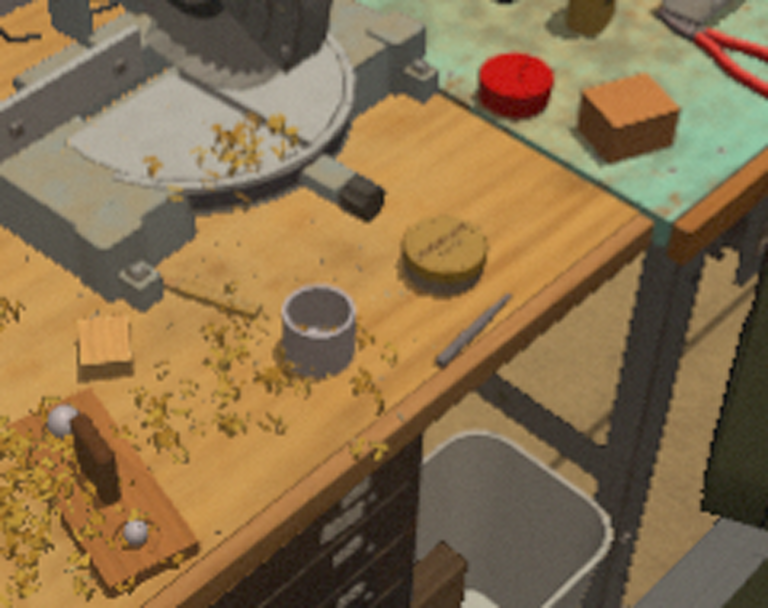

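View pics/d_zoom.png

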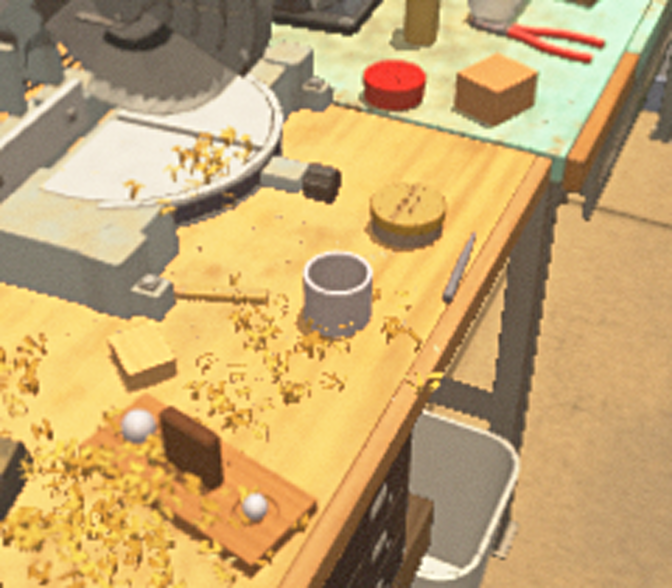

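Run:
```python
from h import *
np.set_printoptions(suppress=True,precision=4)
s=env.read_state();M=Ro.from_rotvec(s["eef_rot"]).as_matrix();print(M)
c=env.camera("wrist");o=-c["R"].T@c["t"];print("cam",o, "cam in tool",M.T@(o-s["position"]));print("camR in tool",c["R"]@M)
a,b=__import__("pickle").load(open("c0.pkl","rb"))
# colour masks
for n,c,w in (("scene",a,(320,120,50,50)),("side",b,(285,120,45,45))):
    x,y,ww,hh=w
    up(c["color"],x,y,ww,hh,12,n+"_blk.png")
up(a["color"],225,170,85,65,9,"s_ct.png");up(b["color"],225,165,75,75,8,"d_ct.png")
```

```text
[[-0.9111 -0.0004  0.4121]
 [-0.4121  0.0008 -0.9111]
 [ 0.     -1.     -0.0009]]
cam [ 0.2925 -0.445   0.3725] cam in tool [-0.0831 -0.1416  0.0012]
camR in tool [[-0.0002  0.0005  1.    ]
 [ 0.9453 -0.3261  0.0004]
 [ 0.3261  0.9453 -0.0004]]
```

View pics/scene_blk.png

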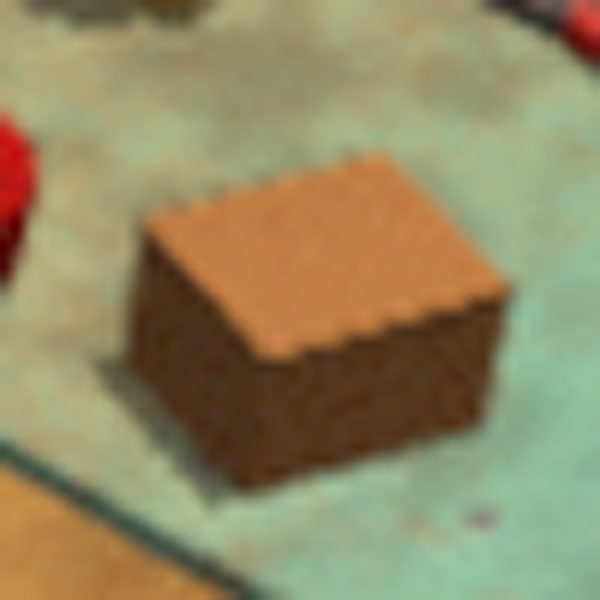

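View pics/s_ct.png

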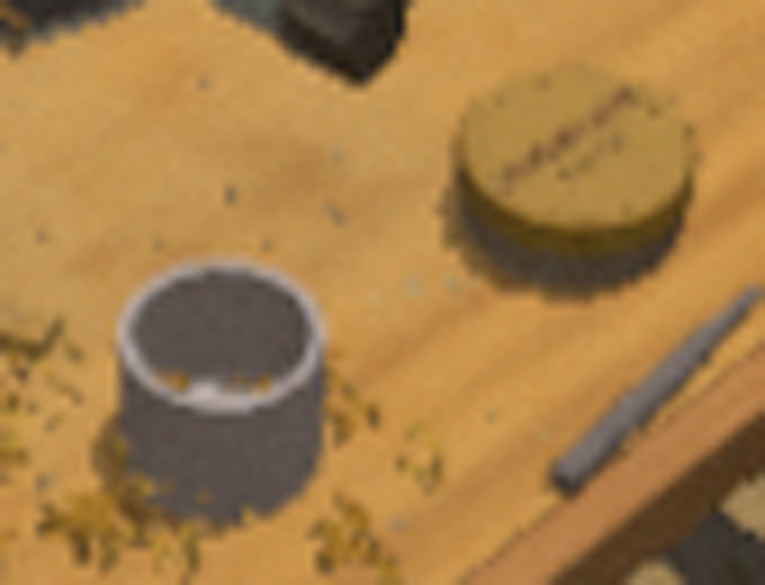

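View pics/side_blk.png

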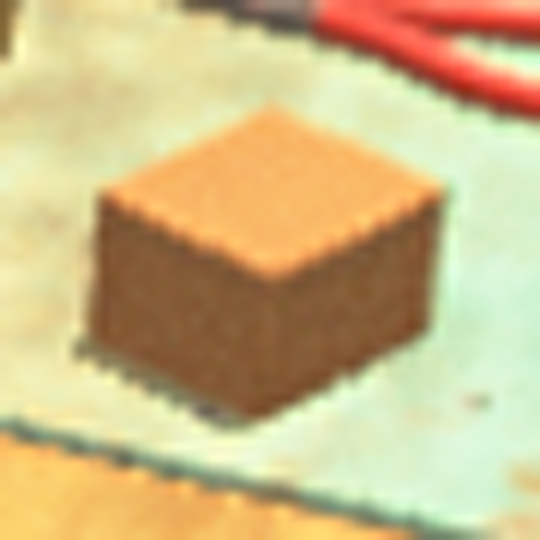

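View pics/d_ct.png

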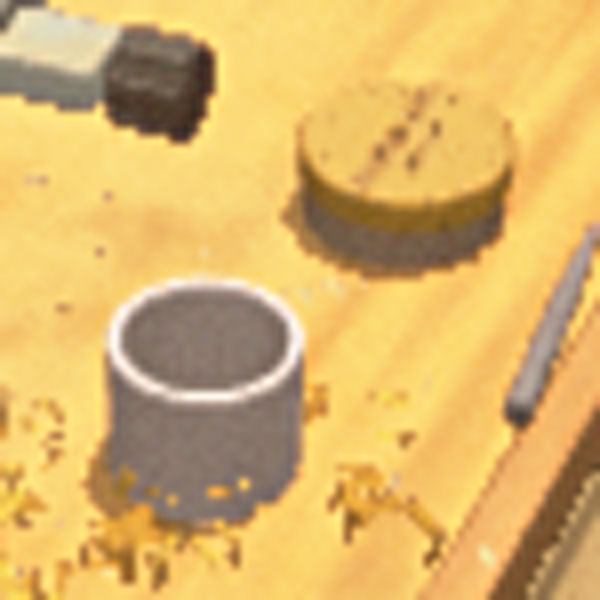

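Run:
```python
from h import *
np.set_printoptions(suppress=True,precision=4)
a,b=__import__("pickle").load(open("c0.pkl","rb"))
g=lambda p,f,x,y:((p[0]+.5)/f-.5+x,(p[1]+.5)/f-.5+y)
S=[(147,222),(380,158),(508,288),(270,358)];D=[(103,192),(272,106),(443,190),(270,276)]
P=[]
for p,q in zip(S,D):
    X,e=tri((a,g(p,12,320,120)),(b,g(q,12,285,120)));P.append(X);print(X,e)
print("mean",np.mean(P,0))
print("planes",np.mean([plane(a,g(p,12,320,120),.045) for p in S],0),np.mean([plane(b,g(p,12,285,120),.045) for p in D],0))
for p in (g((240,490),12,320,120),):print("bottom corner scene z0",plane(a,p,0))
for p in (g((245,418),12,285,120),):print("bottom corner side z0",plane(b,p,0))
```

```text
[ 0.5032 -0.3211  0.0413] 0.0002404369423771026
[ 0.4775 -0.3815  0.0432] 0.0007394469169872752
[ 0.4248 -0.3631  0.0404] 0.00017769626712884506
[ 0.4513 -0.3027  0.0386] 0.00044704369444237757
mean [ 0.4642 -0.3421  0.0409]
planes [ 0.461  -0.3371  0.045 ] [ 0.4625 -0.3353  0.045 ]
bottom corner scene z0 [ 0.4502 -0.298   0.    ]
bottom corner side z0 [ 0.4528 -0.2967  0.    ]
```

Run:
```python
from h import *
np.set_printoptions(suppress=True,precision=4)
a,b=__import__("pickle").load(open("c0.pkl","rb"))
g=lambda p,f,x,y:((p[0]+.5)/f-.5+x,(p[1]+.5)/f-.5+y)
for n,p,q,z in (("cup",(221,334),(204.5,341),.05),("tin",(576,150),(405,144),.028)):
    p=g(p,9,225,170);q=g(q,8,225,165)
    print(n,tri((a,p),(b,q)),plane(a,p,z),plane(b,q,z))
```

```text
cup (array([0.4726, 0.0547, 0.0438]), np.float64(0.0006918399323579159)) [0.4691 0.0584 0.05  ] [0.4686 0.0623 0.05  ]
tin (array([ 0.4672, -0.0896,  0.0229]), np.float64(3.1128838130179723e-06)) [ 0.4637 -0.0853  0.028 ] [ 0.4646 -0.0828  0.028 ]
```

```bash
cat >> h.py <<'E'
def plan(goal,head,n,p0=None,h0=None,show=True):
    """rows from current pose; goal TCP xyz, heading (rad) of tool z in the world plane"""
    s=env.read_state();M=Ro.from_rotvec(s["eef_rot"]).as_matrix()
    p=np.array(s["position"]) if p0 is None else np.array(p0);h=np.arctan2(M[1,2],M[0,2]) if h0 is None else h0
    dh=(head-h);dp=(np.array(goal)-p)/n;rows=[]
    for i in range(n):
        hh=h+dh*i/n
        z=np.array([np.cos(hh),np.sin(hh),0]);x=np.array([np.sin(hh),-np.cos(hh),0])
        rows.append([round(float(dp@x),4),round(float(-dp[2]),4),round(float(dp@z),4),0,round(float(-dh/n),4),0])
    for i in range(0,n,5):print(rows[i:i+5])
E
python3 - <<'E'
from h import *
plan((.40,-.21,.26),np.pi/2,20)
E
```

```text
[[-0.0139, -0.0014, -0.0084, 0, -0.1358, 0], [-0.0149, -0.0014, -0.0065, 0, -0.1358, 0], [-0.0156, -0.0014, -0.0044, 0, -0.1358, 0], [-0.0161, -0.0014, -0.0022, 0, -0.1358, 0], [-0.0163, -0.0014, -0.0, 0, -0.1358, 0]]
[[-0.0161, -0.0014, 0.0022, 0, -0.1358, 0], [-0.0157, -0.0014, 0.0043, 0, -0.1358, 0], [-0.0149, -0.0014, 0.0064, 0, -0.1358, 0], [-0.0139, -0.0014, 0.0084, 0, -0.1358, 0], [-0.0127, -0.0014, 0.0102, 0, -0.1358, 0]]
[[-0.0112, -0.0014, 0.0118, 0, -0.1358, 0], [-0.0095, -0.0014, 0.0132, 0, -0.1358, 0], [-0.0076, -0.0014, 0.0144, 0, -0.1358, 0], [-0.0056, -0.0014, 0.0153, 0, -0.1358, 0], [-0.0035, -0.0014, 0.0159, 0, -0.1358, 0]]
[[-0.0013, -0.0014, 0.0162, 0, -0.1358, 0], [0.0009, -0.0014, 0.0162, 0, -0.1358, 0], [0.0031, -0.0014, 0.0159, 0, -0.1358, 0], [0.0053, -0.0014, 0.0154, 0, -0.1358, 0], [0.0073, -0.0014, 0.0145, 0, -0.1358, 0]]
```

{"api": "arm_command", "payload": {"steps": [[-0.014, -0.001, -0.008, 0, -0.136, 0], [-0.015, -0.001, -0.006, 0, -0.136, 0], [-0.016, -0.001, -0.004, 0, -0.136, 0], [-0.016, -0.001, -0.002, 0, -0.136, 0], [-0.016, -0.001, 0, 0, -0.136, 0]], "hand": 1}}

```text
time: 0.8
position: [0.2637, -0.4119, 0.2363]
eef_rot: [-0.955, 1.54, -1.54]
force: [-0.3, -0.0, -0.6]
opening: 0.0855
```

{"api": "arm_command", "payload": {"steps": [[-0.016, -0.001, 0.002, 0, -0.136, 0], [-0.016, -0.001, 0.004, 0, -0.136, 0], [-0.015, -0.001, 0.006, 0, -0.136, 0], [-0.014, -0.001, 0.008, 0, -0.136, 0], [-0.013, -0.001, 0.01, 0, -0.136, 0]]}}

```text
time: 1.3
position: [0.3081, -0.3439, 0.2413]
eef_rot: [-1.305, 1.046, -1.046]
force: [-0.7, -1.5, -0.2]
opening: 0.0852
```

{"api": "arm_command", "payload": {"steps": [[-0.011, -0.001, 0.012, 0, -0.136, 0], [-0.01, -0.001, 0.013, 0, -0.136, 0], [-0.008, -0.001, 0.014, 0, -0.136, 0], [-0.006, -0.001, 0.015, 0, -0.136, 0], [-0.004, -0.001, 0.016, 0, -0.136, 0]]}}

```text
time: 1.8
position: [0.3525, -0.2756, 0.2464]
eef_rot: [-1.506, 0.525, -0.525]
force: [-0.3, 0.3, -0.2]
opening: 0.0853
```

{"api": "arm_command", "payload": {"steps": [[-0.001, -0.001, 0.016, 0, -0.136, 0], [0.001, -0.001, 0.016, 0, -0.136, 0], [0.003, -0.001, 0.016, 0, -0.136, 0], [0.005, -0.001, 0.015, 0, -0.136, 0], [0.007, -0.001, 0.015, 0, -0.136, 0]]}}

```text
time: 2.3
position: [0.3977, -0.2087, 0.2513]
eef_rot: [-1.571, -0.007, 0.007]
force: [0.3, -0.6, -1.0]
opening: 0.0857
```

{"api": "arm_command", "payload": {"steps": [[0, 0, 0, 0, 0, 0], [0, 0, 0, 0, 0, 0]]}}

```text
time: 2.5
position: [0.3973, -0.2093, 0.2513]
eef_rot: [-1.571, -0.001, 0.002]
force: [0.0, 0.4, -0.3]
opening: 0.0855
```

Run:
```python
from h import *
c=env.camera("wrist");import pickle;pickle.dump(c,open("w1.pkl","wb"))
cv2.imwrite("pics/w1.png",c["color"])
s=env.read_state();print(s["joint_positions"],s["time"],s["force"])
```

```text
[-4.85121992e-01  1.21386962e-01 -2.63413914e-01  1.18615408e+00
 -4.43454044e-04 -4.86633753e-01] 2.55 [-0.309703   -0.02901563  0.15755413]
```

View pics/w1.png

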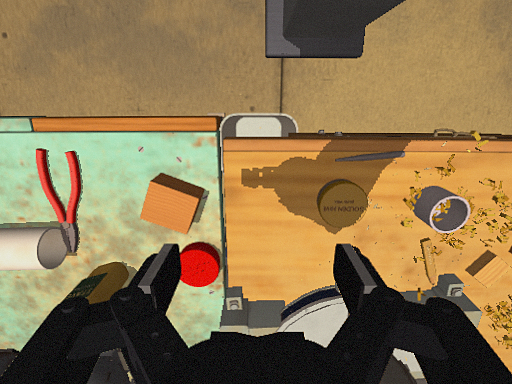

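Run:
```python
from h import *
import pickle
np.set_printoptions(suppress=True,precision=4)
c=pickle.load(open("w1.pkl","rb"));im=c["color"]
up(im,130,160,90,80,8,"w1b.png");up(im,305,165,180,80,4.4,"w1t.png")
hsv=cv2.cvtColor(im,cv2.COLOR_BGR2HSV);print(hsv[205,172],hsv[190,172],hsv[190,335],hsv[195,310])
```

```text
[ 15 178 226] [ 14 173 236] [ 19 169 118] [ 17 163 133]
```

View pics/w1b.png

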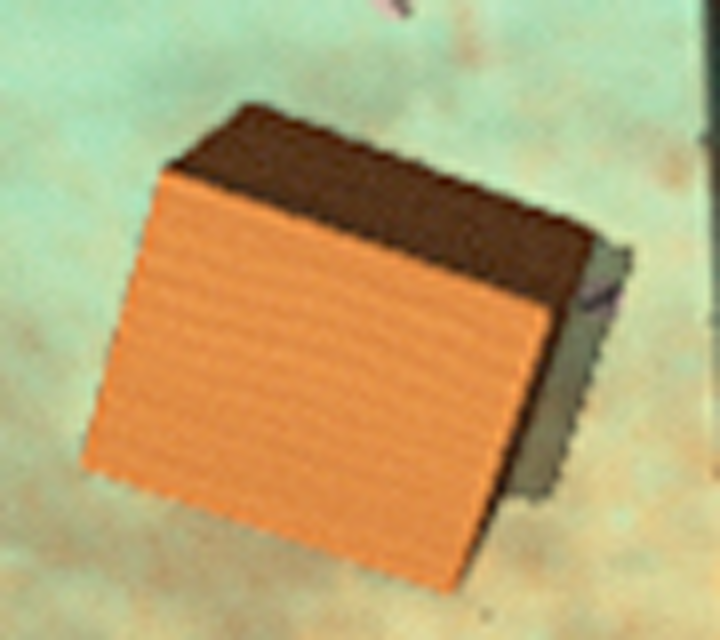

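View pics/w1t.png

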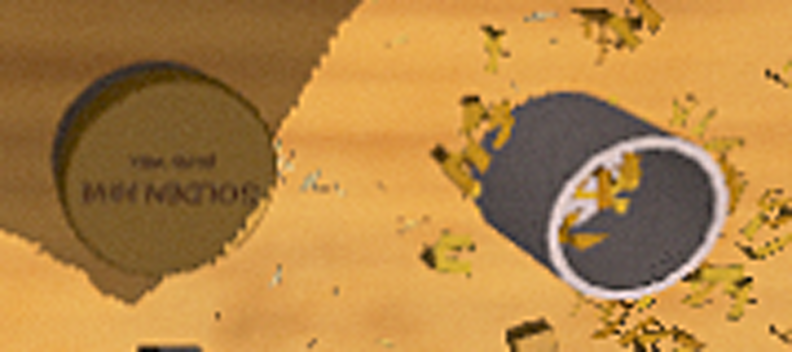

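Run:
```python
from h import *
import pickle
np.set_printoptions(suppress=True,precision=4)
c=pickle.load(open("w1.pkl","rb"));a,b=pickle.load(open("c0.pkl","rb"))
g=lambda p,f,x,y:((p[0]+.5)/f-.5+x,(p[1]+.5)/f-.5+y)
B=[plane(c,g(p,8,130,160),.045) for p in [(163,172),(553,310),(458,592),(84,467)]]
print(np.array(B),np.mean(B,0),[np.linalg.norm(B[i]-B[i-1]) for i in range(4)])
bb=[plane(c,g(p,8,130,160),0) for p in [(250,102),(595,233)]];print(np.array(bb))
t=g((170,177),4.4,305,165);u=g((638,218),4.4,305,165)
print("tin",plane(c,t,.028),"cup",plane(c,u,.05))
ts=g((576,150),9,225,170);td=g((405,144),8,225,165);cs=g((221,334),9,225,170);cd=g((204.5,341),8,225,165)
print(tri((a,ts),(b,td),(c,t)),tri((a,cs),(b,cd),(c,u)))
S=[(147,222),(380,158),(508,288),(270,358)];D=[(103,192),(272,106),(443,190),(270,276)]
W=[(458,592),(84,467),(163,172),(553,310)]
R=[tri((a,g(p,12,320,120)),(b,g(q,12,285,120)),(c,g(w,8,130,160))) for p,q,w in zip(S,D,W)]
for r in R:print(r)
print(np.mean([r[0] for r in R],0))
# lid radius
for p in ((63,177),(278,177),(170,78),(170,275)):print(plane(c,g(p,4.4,305,165),.028))
```

```text
[[ 0.4201 -0.3548  0.045 ]
 [ 0.4448 -0.2906  0.045 ]
 [ 0.4992 -0.3115  0.045 ]
 [ 0.4747 -0.3759  0.045 ]] [ 0.4597 -0.3332  0.045 ] [np.float64(0.05855202635633246), np.float64(0.06883745288373042), np.float64(0.05829939650249578), np.float64(0.0688889339643262)]
[[ 0.4202 -0.3552  0.    ]
 [ 0.4461 -0.2917  0.    ]]
tin [ 0.461  -0.0846  0.028 ] cup [0.466  0.0591 0.05  ]
(array([ 0.4633, -0.0843,  0.0275]), np.float64(0.001962962848508039)) (array([0.4682, 0.06  , 0.0494]), np.float64(0.0017605109751392027))
(array([ 0.4985, -0.3114,  0.0477]), np.float64(0.00173551088311636))
(array([ 0.4747, -0.3756,  0.0469]), np.float64(0.0014890591345520158))
(array([ 0.4213, -0.3552,  0.0455]), np.float64(0.0015494357662846668))
(array([ 0.4457, -0.291 ,  0.0466]), np.float64(0.0024139772990399147))
[ 0.4601 -0.3333  0.0467]
[ 0.461  -0.1202  0.028 ]
[ 0.4609 -0.0486  0.028 ]
[ 0.4267 -0.0883  0.028 ]
[ 0.497  -0.0808  0.028 ]
```

{"api": "arm_command", "payload": {"steps": [[0.006, 0.01, 0.025, 0, 0, 0], [0.009, 0.012, 0.034, 0, 0, 0], [0.009, 0.012, 0.034, 0, 0, 0], [0.009, 0.012, 0.034, 0, 0, 0], [0.009, 0.012, 0.034, 0, 0, 0]]}}

```text
time: 3.05
position: [0.4389, -0.0477, 0.1929]
eef_rot: [-1.571, -0.0, -0.0]
force: [-0.3, -0.6, 0.6]
opening: 0.0857
```

{"api": "arm_command", "payload": {"steps": [[0.009, 0.012, 0.034, 0, 0, 0], [0.009, 0.01, 0.034, 0, 0, 0], [0.006, 0.01, 0.025, 0, 0, 0], [0.004, 0.01, 0.015, 0, 0, 0], [0, 0, 0, 0, 0, 0]]}}

```text
time: 3.55
position: [0.4661, 0.0607, 0.1501]
eef_rot: [-1.571, -0.001, 0.005]
force: [-0.9, -0.1, 0.6]
opening: 0.0854
```

Run:
```python
from h import *
c=env.camera("wrist");import pickle;pickle.dump(c,open("w2.pkl","wb"))
cv2.imwrite("pics/w2.png",c["color"])
s=env.read_state();print(s["joint_positions"],s["position"],s["eef_rot"],s["time"],s["force"])
print(proj(c,(.467,.0595,.05)))
```

```text
[ 1.27907526e-01  2.20185534e-01 -4.13774080e-01  9.38605366e-01
 -4.97433675e-04  1.24894013e-01] [0.46603581 0.05977602 0.15066708] [-1.57151105e+00 -1.03848906e-03  3.69627855e-03] 3.6 [ 0.54240293 -0.73493432 -0.0997337 ]
[257.04102726 192.45166018]
```

View pics/w2.png

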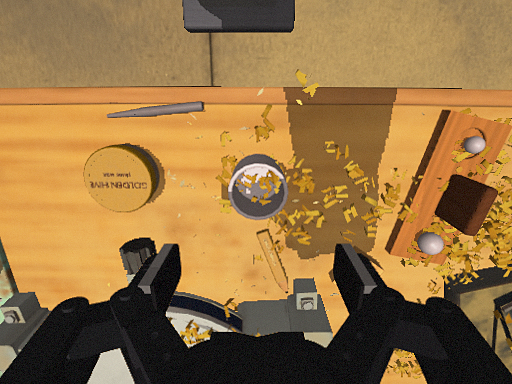

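{"api": "arm_command", "payload": {"steps": [[0.001, 0.028, 0, 0, 0, 0], [0, 0.03, 0, 0, 0, 0], [0, 0.03, 0, 0, 0, 0], [0, 0.025, 0, 0, 0, 0], [0, 0.015, 0, 0, 0, 0]]}}

```text
time: 4.1
position: [0.4664, 0.0582, 0.0221]
eef_rot: [-1.572, 0.001, 0.002]
force: [-0.7, 0.4, 0.4]
opening: 0.0856
```

{"api": "arm_command", "payload": {"steps": [[0, 0.01, 0, 0, 0, 0], [0, 0, 0, 0, 0, 0]]}}

```text
time: 4.3
position: [0.4668, 0.0589, 0.0127]
eef_rot: [-1.571, 0.0, 0.002]
force: [-0.9, -0.1, 0.5]
opening: 0.0854
```

{"api": "arm_command", "payload": {"steps": [[0, 0, 0, 0, 0, 0], [0, 0, 0, 0, 0, 0], [0, 0, 0, 0, 0, 0], [0, 0, 0, 0, 0, 0], [0, 0, 0, 0, 0, 0]], "hand": 0, "squeeze": 35}}

```text
time: 4.8
position: [0.4687, 0.0602, 0.0147]
eef_rot: [-1.57, -0.005, 0.0]
force: [-0.8, -0.0, 5.3]
opening: 0.057
```

Run:
```python
from h import *
c=env.camera("wrist");cv2.imwrite("pics/w3.png",c["color"])
c=env.camera("side");up(c["color"],180,140,160,120,5,"d3.png")
s=env.read_state();print(s["position"],s["opening"],s["time"],s["force"])
```

```text
[0.46872822 0.06015656 0.0147212 ] 0.05694453653801877 4.9 [-1.49799372 -0.44767224  5.75110723]
```

View pics/w3.png

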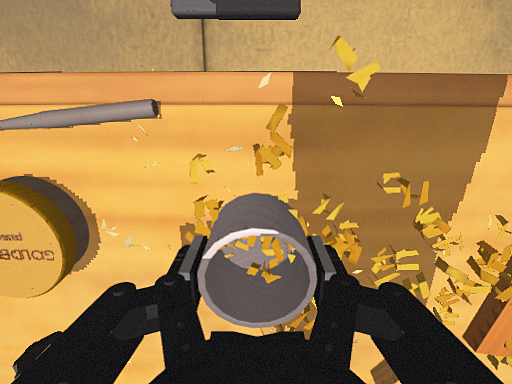

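View pics/d3.png

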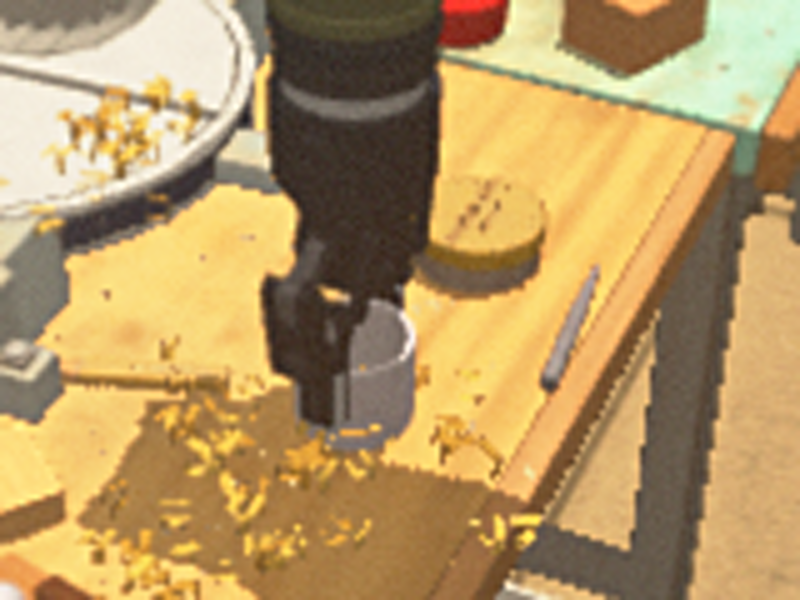

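{"api": "arm_command", "payload": {"steps": [[0, -0.01, 0, 0, 0, 0], [0, -0.02, 0, 0, 0, 0], [0, -0.025, 0, 0, 0, 0], [0, -0.025, 0, 0, 0, 0], [0, -0.01, 0, 0, 0, 0]]}}

```text
time: 5.4
position: [0.469, 0.0601, 0.106]
eef_rot: [-1.57, -0.006, -0.001]
force: [0.7, -0.2, -1.6]
opening: 0.0568
```

{"api": "arm_command", "payload": {"steps": [[0, 0, -0.015, 0, 0, 0], [-0.001, 0, -0.03, 0, 0, 0], [-0.001, 0, -0.035, 0, 0, 0], [-0.001, 0, -0.035, 0, 0, 0], [-0.001, 0, -0.035, 0, 0, 0]]}}

```text
time: 5.9
position: [0.4634, -0.0912, 0.1031]
eef_rot: [-1.571, -0.002, 0.003]
force: [0.6, 0.3, -1.9]
opening: 0.0569
```

{"api": "arm_command", "payload": {"steps": [[-0.001, 0, -0.035, 0, 0, 0], [-0.001, 0, -0.034, 0, 0, 0], [0, 0, -0.03, 0, 0, 0], [0, 0, -0.02, 0, 0, 0], [0, 0, 0, 0, 0, 0]]}}

```text
time: 6.4
position: [0.4624, -0.2115, 0.1031]
eef_rot: [-1.572, 0.0, -0.0]
force: [-1.1, 0.9, -1.7]
opening: 0.0569
```

Run:
```python
from h import *
import pickle
C={n:env.camera(n) for n in("wrist","scene","side")};pickle.dump(C,open("c4.pkl","wb"))
cv2.imwrite("pics/w4.png",C["wrist"]["color"])
up(C["scene"]["color"],240,100,140,110,5.4,"s4.png");up(C["side"]["color"],220,100,140,110,5.4,"d4.png")
s=env.read_state();print(s["position"],s["eef_rot"],s["opening"],s["time"],s["force"])
```

```text
[ 0.46168578 -0.20830131  0.10290344] [-1.56968886 -0.00158122  0.003536  ] 0.05704352829730204 6.55 [ 0.53093369  0.41178823 -1.60821729]
```

View pics/w4.png

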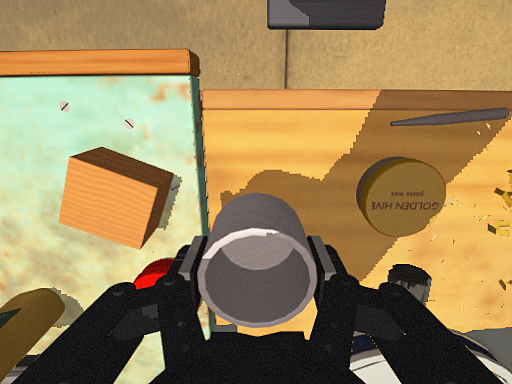

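View pics/d4.png

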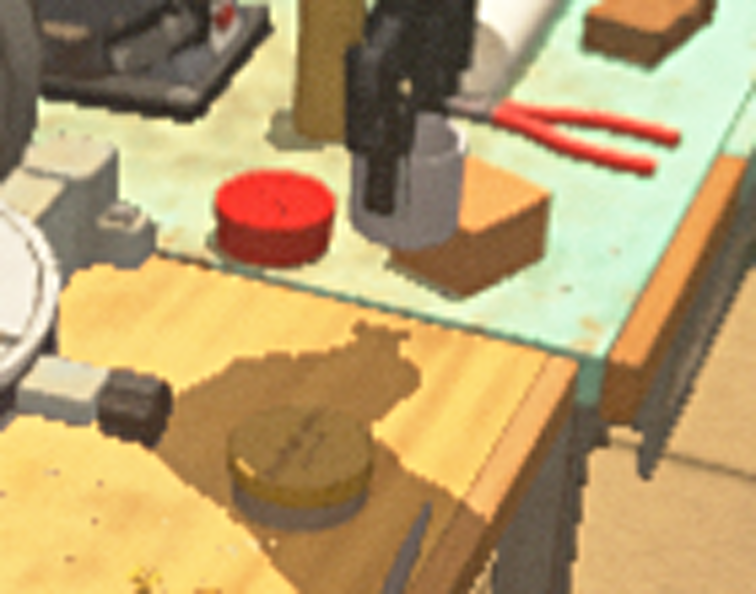

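Run:
```python
from h import *
import pickle
C=pickle.load(open("c4.pkl","rb"));w=C["wrist"]
up(w["color"],190,180,135,160,5,"w4z.png")
for z in(.136,.138,.14):print([plane(w,p,z).round(4) for p in ((257.5,278),(197,280),(317,280),(257,229.5),(257,326))])
```

```text
[array([ 0.4599, -0.2126,  0.136 ]), array([ 0.4611, -0.2417,  0.136 ]), array([ 0.4611, -0.1839,  0.136 ]), array([ 0.4339, -0.2128,  0.136 ]), array([ 0.4896, -0.2128,  0.136 ])]
[array([ 0.4584, -0.2126,  0.138 ]), array([ 0.4595, -0.2412,  0.138 ]), array([ 0.4595, -0.1845,  0.138 ]), array([ 0.4329, -0.2128,  0.138 ]), array([ 0.4876, -0.2128,  0.138 ])]
[array([ 0.4568, -0.2126,  0.14  ]), array([ 0.458 , -0.2407,  0.14  ]), array([ 0.458, -0.185,  0.14 ]), array([ 0.4318, -0.2128,  0.14  ]), array([ 0.4855, -0.2128,  0.14  ])]
```

View pics/w4z.png

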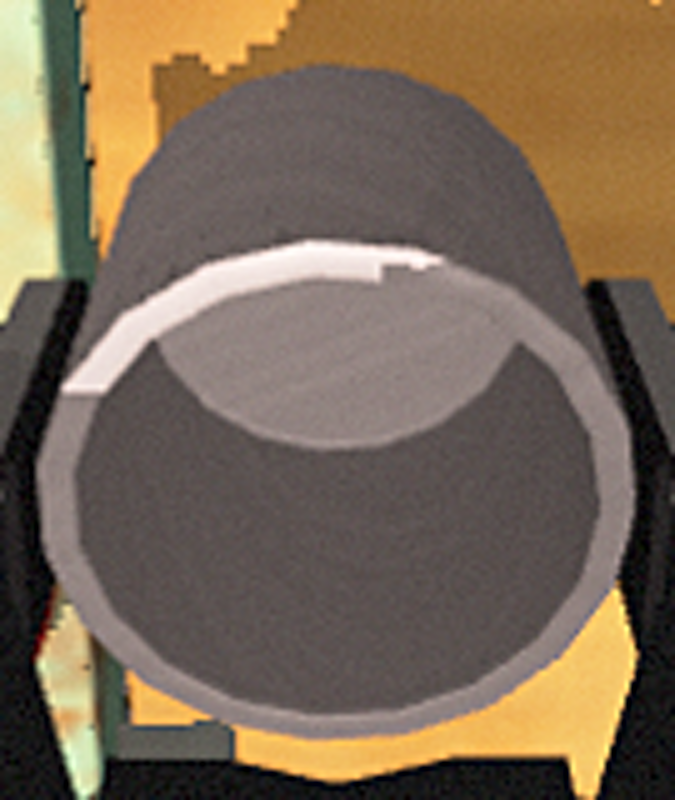

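View pics/s4.png

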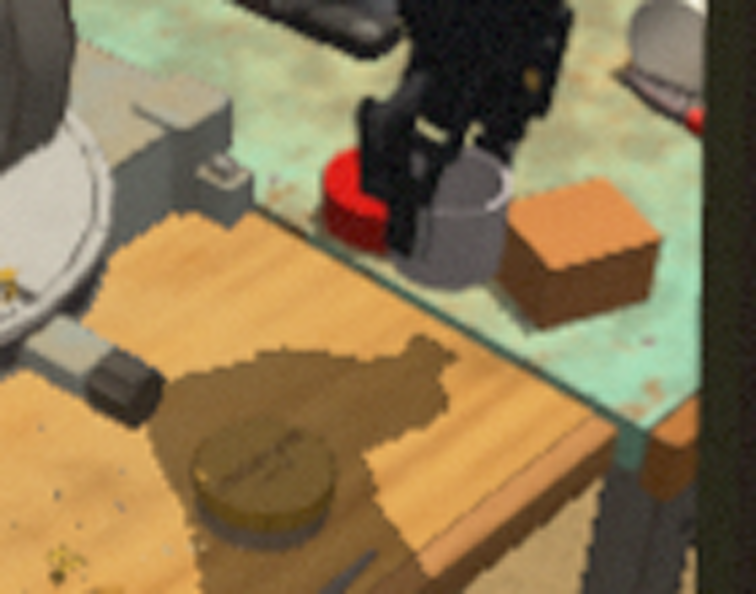

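Run:
```python
from h import *
import pickle
C=pickle.load(open("c4.pkl","rb"));w=C["wrist"]
up(w["color"],50,140,135,115,5.5,"w4b.png");up(w["color"],345,145,110,100,6.5,"w4t.png")
```

```text
(no output)
```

View pics/w4b.png

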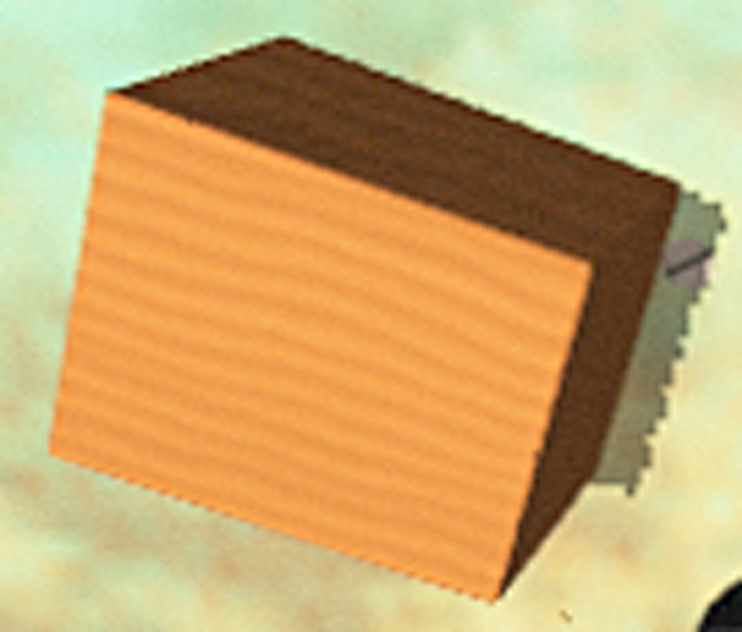

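View pics/w4t.png

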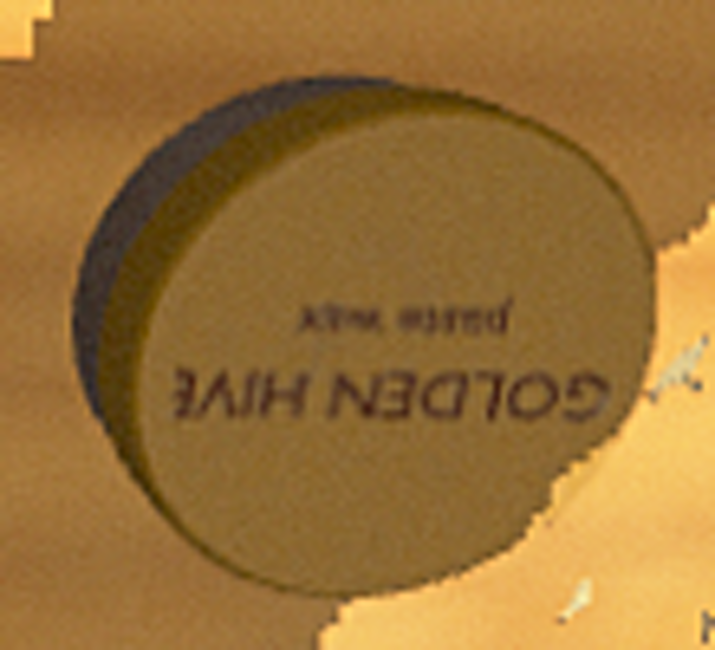

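Run:
```python
from h import *
import pickle
C=pickle.load(open("c4.pkl","rb"));w=C["wrist"]
g=lambda p,f,x,y:((p[0]+.5)/f-.5+x,(p[1]+.5)/f-.5+y)
B=np.mean([plane(w,g(p,5.5,50,140),.045) for p in [(107,92),(592,263),(494,602),(49,455)]],0)
E=[plane(w,g(p,6.5,345,145),.028) for p in ((135,390),(656,290),(445,110),(335,597))]
pts=np.array([(135,390),(656,290),(450,108),(335,597),(200,535),(225,180),(605,170),(560,480),(150,310),(640,380),(470,580)],float)
P=np.array([plane(w,g(p,6.5,345,145),.028)[:2] for p in pts])
A=np.c_[2*P,np.ones(len(P))];s=np.linalg.lstsq(A,(P**2).sum(1),rcond=None)[0];r=np.sqrt(s[2]+s[0]**2+s[1]**2)
print("block",B,"tin",s[:2],r,"mid",(B[:2]+s[:2])/2)
q=np.array([(40,470),(633,460),(330,240),(330,738),(130,315),(535,305),(120,640),(560,640)],float)
for z in(.134,.136,.138):
    P=np.array([plane(w,g(p,5,190,180),z)[:2] for p in q]);A=np.c_[2*P,np.ones(len(P))];k=np.linalg.lstsq(A,(P**2).sum(1),rcond=None)[0];print(z,k[:2],np.sqrt(k[2]+k[0]**2+k[1]**2))
```

```text
block [ 0.45966135 -0.33371412  0.045     ] tin [ 0.46167366 -0.08523298] 0.0345887811772335 mid [ 0.4606675  -0.20947355]
0.134 [ 0.46286393 -0.2127101 ] 0.0287881404827797
0.136 [ 0.4613244  -0.21271228] 0.02826779184534619
0.138 [ 0.45978488 -0.21271446] 0.027747443207910324
```

{"api": "arm_command", "payload": {"steps": [[0, 0.015, 0.001, 0, 0, 0], [0, 0.025, 0.001, 0, 0, 0], [0, 0.022, 0, 0, 0, 0], [0, 0.015, 0, 0, 0, 0], [0, 0.008, 0, 0, 0, 0]]}}

```text
time: 7.05
position: [0.4611, -0.2052, 0.0169]
eef_rot: [-1.569, -0.002, 0.006]
force: [0.1, -0.2, -1.2]
opening: 0.057
```

{"api": "arm_command", "payload": {"steps": [[0, 0, 0, 0, 0, 0], [0, 0, 0, 0, 0, 0]]}}

```text
time: 7.25
position: [0.4627, -0.2067, 0.0187]
eef_rot: [-1.571, -0.004, 0.003]
force: [-0.2, -0.1, -1.2]
opening: 0.0569
```

Run:
```python
from h import *
import pickle
C={n:env.camera(n) for n in("wrist","scene","side")};pickle.dump(C,open("c5.pkl","wb"))
cv2.imwrite("pics/w5.png",C["wrist"]["color"]);w=C["wrist"]
up(w["color"],190,180,135,160,5,"w5z.png")
up(C["side"]["color"],220,100,140,110,5.4,"d5.png")
up(w["color"],0,70,190,190,4.2,"w5b.png");up(w["color"],360,70,152,190,4.2,"w5t.png")
s=env.read_state();print(s["position"],s["eef_rot"],s["opening"],s["time"],s["force"])
```

```text
[ 0.4632428  -0.2072897   0.01924065] [-1.57156709e+00 -4.11270839e-03  1.30879605e-03] 0.05693353613019278 7.4 [ 1.06255991 -0.47137485 -0.96296305]
```

View pics/w5.png

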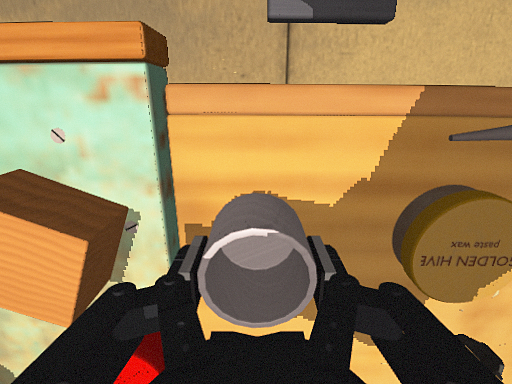

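View pics/w5z.png

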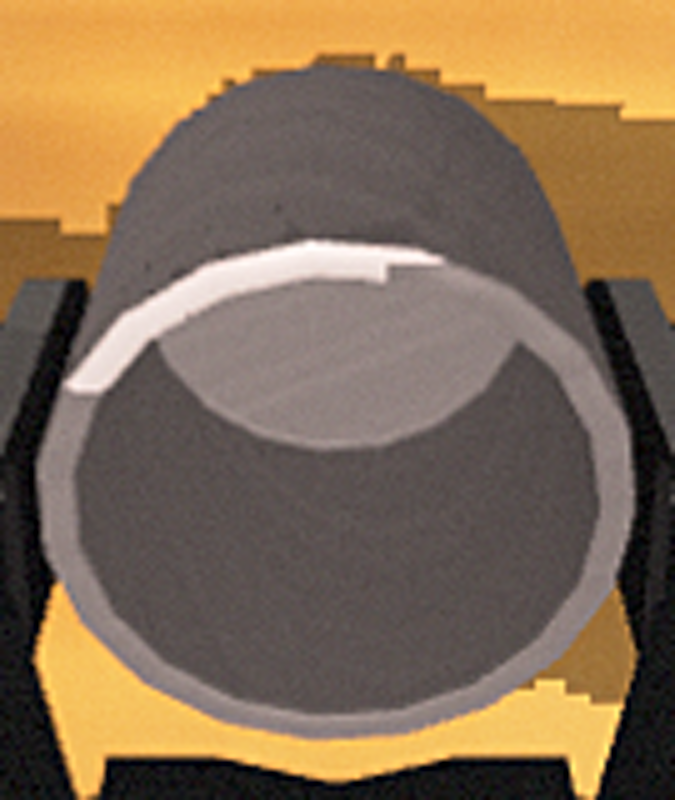

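View pics/w5b.png

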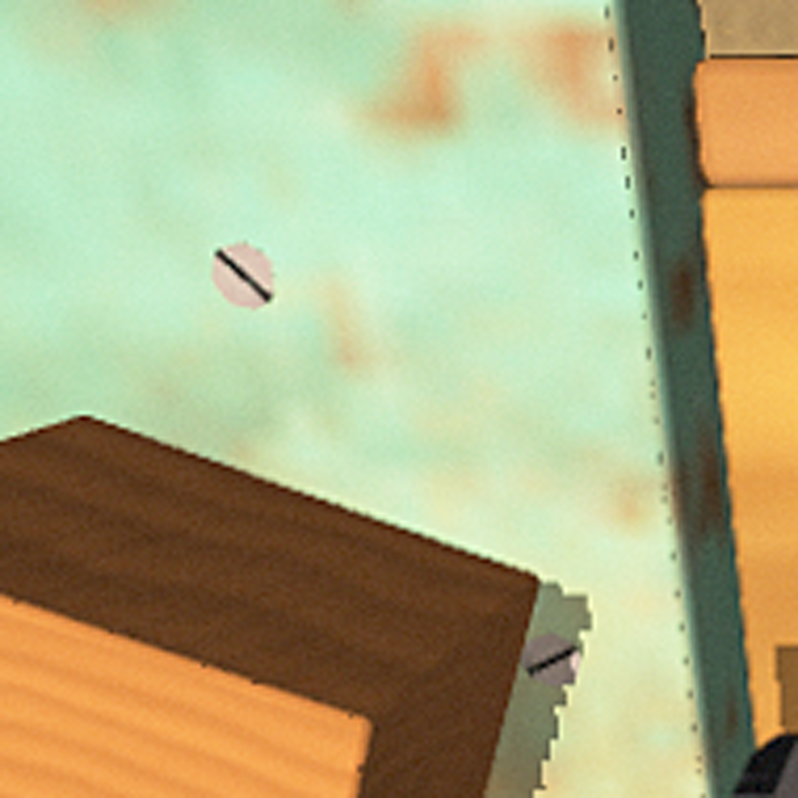

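View pics/w5t.png

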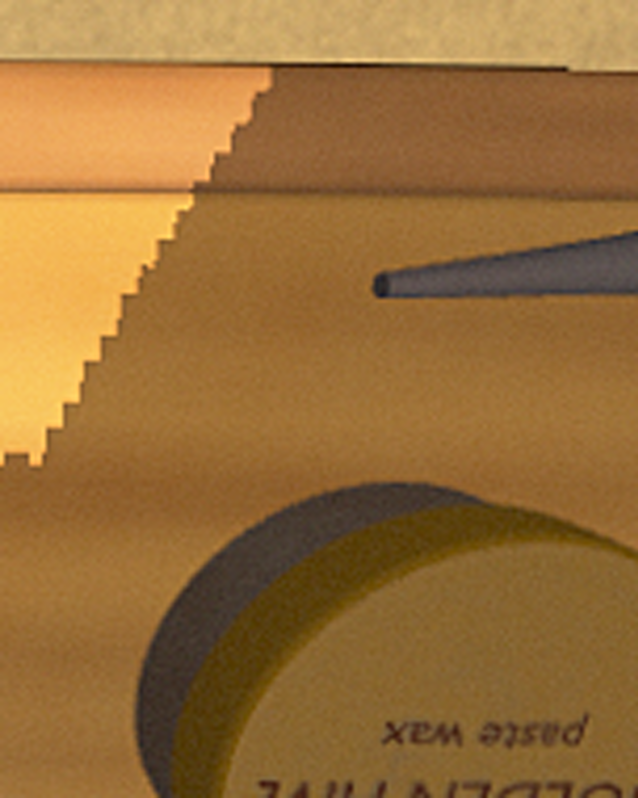

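View pics/d5.png

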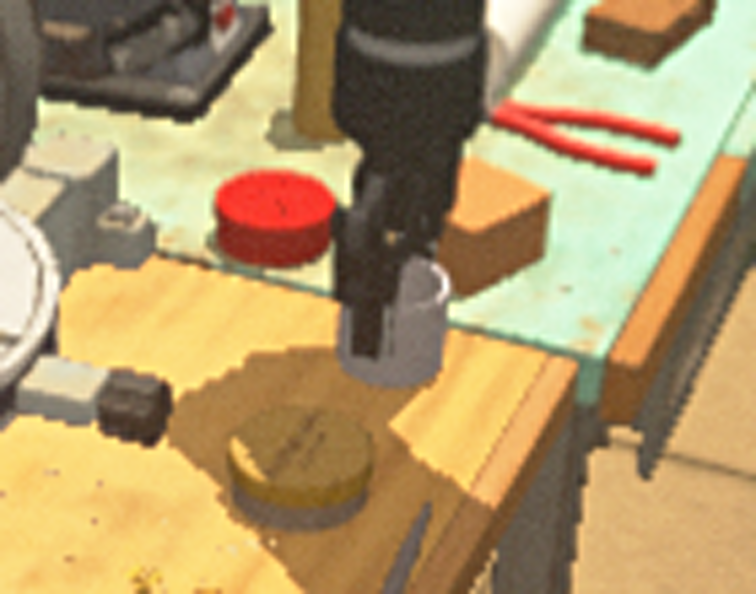

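Run:
```python
from h import *
import pickle
w=pickle.load(open("c5.pkl","rb"))["wrist"];w1=pickle.load(open("w1.pkl","rb"));w4=pickle.load(open("c4.pkl","rb"))["wrist"]
g=lambda p,f,x,y:((p[0]+.5)/f-.5+x,(p[1]+.5)/f-.5+y)
print("block corner now",plane(w,g((372,712),4.2,0,70),.045),"w4",plane(w4,g((592,263),5.5,50,140),.045),"base",plane(w,g((538,578),4.2,0,70),0),plane(w4,g((680,185),5.5,50,140),0))
q=np.array([(40,470),(633,460),(330,240),(330,738),(130,315),(535,305),(120,640),(560,640)],float)
for z in(.052,.054):
    P=np.array([plane(w,g(p,5,190,180),z)[:2] for p in q]);A=np.c_[2*P,np.ones(len(P))];k=np.linalg.lstsq(A,(P**2).sum(1),rcond=None)[0];print(z,k[:2],np.sqrt(k[2]+k[0]**2+k[1]**2))
from scipy.optimize import least_squares
P=np.array([plane(w,g(p,4.2,360,70),.028)[:2] for p in [(222,740),(260,680),(320,620),(400,570),(480,545),(560,541),(630,553)]])
print("tin",least_squares(lambda c:np.hypot(*(P-c).T)-.0347,[.46,-.085]).x)
# scene & side rim check image
C=pickle.load(open("c5.pkl","rb"))
for n in("scene","side"):print(n,proj(C[n],(.461,-.2095,.053)),proj(C[n],(.461,-.2095,.003)))
up(C["scene"]["color"],270,130,90,70,8,"s5.png")
```

```text
block corner now [ 0.44342031 -0.29010923  0.045     ] w4 [ 0.44448451 -0.29068688  0.045     ] base [ 0.4454702  -0.29135288  0.        ] [ 0.44550559 -0.29144989  0.        ]
0.052 [ 0.46140576 -0.20795484] 0.028183302028741156
0.054 [ 0.45986573 -0.20796576] 0.027662857146444706
tin [ 0.46231038 -0.08600906]
scene [319.52326087 158.49171409] [317.73845838 171.98027023]
side [293.76652773 152.23237638] [292.63454059 166.9851084 ]
```

{"api": "arm_command", "payload": {"steps": [[-0.001, 0.001, -0.0015, 0, 0, 0], [0, 0.002, 0, 0, 0, 0], [0, 0.002, 0, 0, 0, 0], [0, 0, 0, 0, 0, 0]]}}

```text
time: 7.8
position: [0.4616, -0.2089, 0.0147]
eef_rot: [-1.571, -0.003, 0.001]
force: [-1.5, 0.2, 10.5]
opening: 0.0568
```

{"api": "arm_command", "payload": {"steps": [[0, 0, 0, 0, 0, 0], [0, 0, 0, 0, 0, 0], [0, 0, 0, 0, 0, 0], [0, 0, 0, 0, 0, 0]], "hand": 1}}

```text
time: 8.2
position: [0.4613, -0.2086, 0.0131]
eef_rot: [-1.571, -0.002, 0.003]
force: [1.3, -0.7, 0.1]
opening: 0.0853
```

{"api": "arm_command", "payload": {"steps": [[0, -0.01, 0, 0, 0, 0], [0, -0.025, 0, 0, 0, 0], [0, -0.035, 0, 0, 0, 0], [0, -0.035, 0, 0, 0, 0], [0, -0.035, 0, 0, 0, 0]]}}

```text
time: 8.7
position: [0.4611, -0.2085, 0.1553]
eef_rot: [-1.571, -0.003, 0.002]
force: [0.5, -0.9, -0.8]
opening: 0.0853
```

{"api": "arm_command", "payload": {"steps": [[-0.02, -0.03, 0, 0, 0, 0], [-0.03, -0.02, 0, 0, 0, 0], [0, 0, 0, 0, 0, 0], [0, 0, 0, 0, 0, 0]]}}

```text
time: 9.1
position: [0.4116, -0.2089, 0.2044]
eef_rot: [-1.572, -0.004, 0.0]
force: [0.4, -0.7, 0.0]
opening: 0.0857
```

Run:
```python
from h import *
import pickle
C={n:env.camera(n) for n in("wrist","scene","side")};pickle.dump(C,open("c6.pkl","wb"));w=C["wrist"]
cv2.imwrite("pics/w6.png",w["color"])
up(w["color"],130,140,260,110,3,"w6z.png")
up(C["scene"]["color"],240,120,140,110,5.4,"s6.png")
s=env.read_state();print(s["position"],s["eef_rot"],s["opening"],s["time"],s["force"])
```

```text
[ 0.41158758 -0.20858324  0.20265288] [-1.57027848 -0.00218192  0.00324634] 0.08525064207124176 9.25 [-0.37736006  0.74437287 -0.3380082 ]
```

View pics/w6.png

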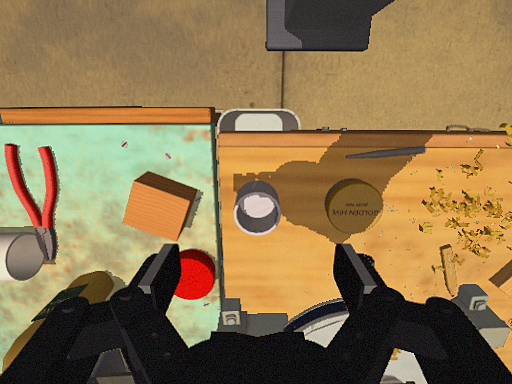

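View pics/w6z.png

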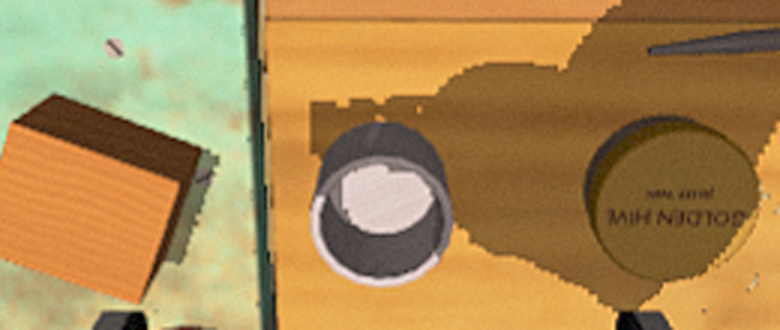

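View pics/s6.png

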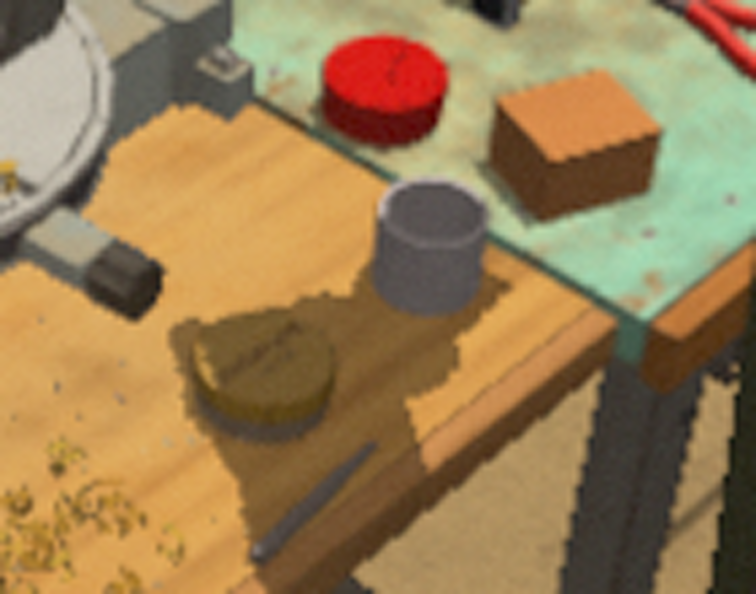

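Run:
```python
from h import *
import pickle
C=pickle.load(open("c6.pkl","rb"));w=C["wrist"]
g=lambda p,f,x,y:((p[0]+.5)/f-.5+x,(p[1]+.5)/f-.5+y)
print("cup",plane(w,g((382,220.5),3,130,140),.05),"tin",plane(w,g((677,201),3,130,140),.028))
print("blk corner diag mean",np.mean([plane(w,g(p,3,130,140),.045) for p in((12,122),(138,303))],0))
print("cup r",plane(w,g((311,220),3,130,140),.05)-plane(w,g((453,220),3,130,140),.05))
print("scene cup",plane(C["scene"],g((432,215),5.4,240,120),.05),"tin",plane(C["scene"],g((264,364),5.4,240,120),.028))
# tray in wrist w2
w2=pickle.load(open("w2.pkl","rb"));up(w2["color"],380,100,132,170,4.5,"w2t.png")
a,b=pickle.load(open("c0.pkl","rb"))
up(a["color"],150,225,70,75,8,"s0t.png");up(b["color"],155,245,95,75,8,"d0t.png")
```

```text
cup [ 0.45855478 -0.21013712  0.05      ] tin [ 0.45904744 -0.08486368  0.028     ]
blk corner diag mean [ 0.45928686 -0.33347364  0.045     ]
cup r [ 1.70961159e-04 -5.64575986e-02  1.11022302e-16]
scene cup [ 0.46041184 -0.20956254  0.05      ] tin [ 0.46184608 -0.08285106  0.028     ]
```

View pics/w2t.png

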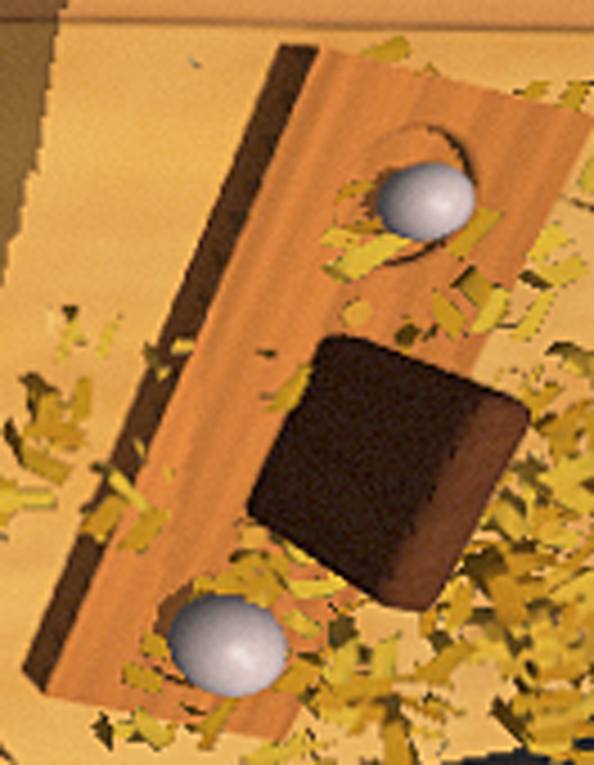

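View pics/d0t.png

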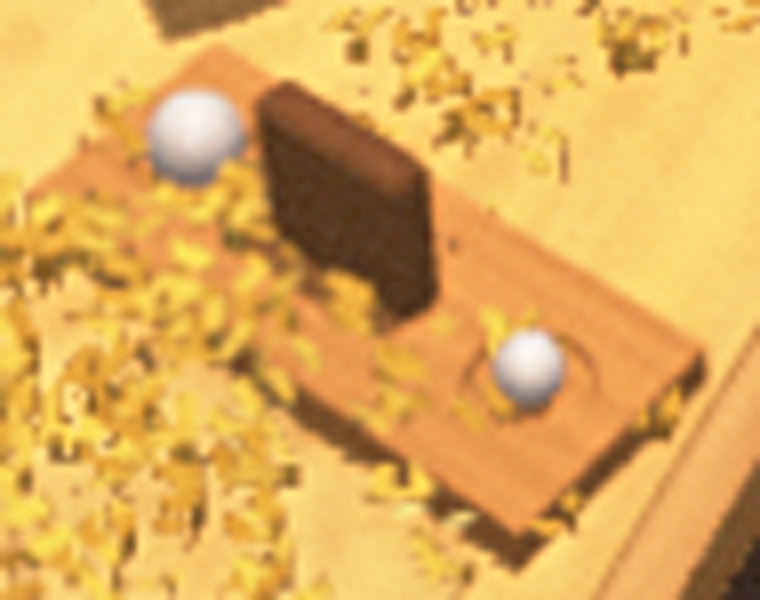

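Run:
```python
from h import *
import pickle
np.set_printoptions(suppress=True,precision=4)
w=pickle.load(open("w2.pkl","rb"));a,b=pickle.load(open("c0.pkl","rb"))
g=lambda p,f,x,y:((p[0]+.5)/f-.5+x,(p[1]+.5)/f-.5+y)
W=lambda p,z:plane(w,g(p,4.5,380,100),z)
D=lambda p:g(p,8,155,245)
e0,e1=W((318,46),.014),W((45,694),.014);print(e0,e1,np.linalg.norm(e1-e0),np.degrees(np.arctan2(*(e1-e0)[1::-1])))
f=[W(p,.065) for p in[(478,392),(530,412),(432,610),(382,600)]];print(np.array(f),np.mean(f,0))
d=f[2]-f[1];print(np.degrees(np.arctan2(d[1],d[0])))
for n,p,z,q in(("small",(428,201),.019,(530,370)),("big",(228,646),.023,(195,137))):
    print(n,W(p,z),plane(b,D(q),z),tri((w,g(p,4.5,380,100)),(b,D(q))))
# side: fin top corners
sf=[plane(b,D(p),.065) for p in[(260,100),(290,82),(430,172),(400,198)]];print(np.array(sf),np.mean(sf,0))
ft=tri((w,g((456,503),4.5,380,100)),(b,D((345,138))));print("fin top tri",ft)
```

```text
[0.3916 0.2519 0.014 ] [0.5565 0.2176 0.014 ] 0.1683930620200775 -11.762276927643626
[[0.4555 0.2645 0.065 ]
 [0.4597 0.2765 0.065 ]
 [0.5042 0.2684 0.065 ]
 [0.5018 0.2568 0.065 ]] [0.4803 0.2666 0.065 ]
-10.364753470611287
small [0.4249 0.2818 0.019 ] [0.4263 0.2831 0.019 ] (array([0.4258, 0.2826, 0.0183]), np.float64(0.0007630984691911941))
big [0.537 0.257 0.023] [0.5394 0.2574 0.023 ] (array([0.5383, 0.2576, 0.0227]), np.float64(0.0010353567838561513))
[[0.5058 0.2709 0.065 ]
 [0.5024 0.2626 0.065 ]
 [0.4565 0.2731 0.065 ]
 [0.4587 0.2833 0.065 ]] [0.4809 0.2725 0.065 ]
fin top tri (array([0.4817, 0.2701, 0.0615]), np.float64(0.0006402377792129662))
```

{"api": "arm_command", "payload": {"steps": [[0, 0, 0.02, 0, 0, 0], [0, 0, 0.035, 0, 0, 0], [0, 0, 0.045, 0, 0, 0], [0, 0, 0.045, 0, 0, 0], [0, 0, 0.045, 0, 0, 0]]}}

```text
time: 9.75
position: [0.4107, -0.017, 0.2024]
eef_rot: [-1.571, -0.001, 0.003]
force: [0.2, 0.8, 1.1]
opening: 0.0856
```

{"api": "arm_command", "payload": {"steps": [[0, 0, 0.045, 0, 0, 0], [0, 0, 0.045, 0, 0, 0], [0, 0, 0.045, 0, 0, 0], [0.01, 0, 0.045, 0, 0, 0], [0.015, 0, 0.045, 0, 0, 0]]}}

```text
time: 10.25
position: [0.4343, 0.2085, 0.2024]
eef_rot: [-1.572, -0.002, 0.005]
force: [0.9, -1.1, 0.2]
opening: 0.0855
```

{"api": "arm_command", "payload": {"steps": [[0.015, 0, 0.035, 0, 0.05, 0], [0.015, 0, 0.025, 0, 0.05, 0], [0.014, 0, 0.003, 0, 0.05, 0], [0, 0, 0, 0, 0.05, 0], [0, 0, 0, 0, 0, 0]]}}

```text
time: 10.75
position: [0.4804, 0.268, 0.2017]
eef_rot: [-1.567, 0.155, -0.152]
force: [0.6, -0.4, 0.5]
opening: 0.0854
```

{"api": "arm_command", "payload": {"steps": [[0, 0, 0, 0, 0, 0], [0, 0, 0, 0, 0, 0]]}}

```text
time: 10.95
position: [0.4799, 0.2672, 0.2028]
eef_rot: [-1.566, 0.155, -0.153]
force: [-0.3, 0.3, 0.3]
opening: 0.0853
```

Run:
```python
from h import *
import pickle
w=env.camera("wrist");pickle.dump(w,open("w7.pkl","wb"))
cv2.imwrite("pics/w7.png",w["color"])
up(w["color"],170,60,180,200,3,"w7z.png")
s=env.read_state();print(s["joint_positions"],s["position"],s["eef_rot"],s["time"],s["force"])
M=Ro.from_rotvec(s["eef_rot"]).as_matrix();print(np.degrees(np.arctan2(M[1,2],M[0,2])))
```

```text
[ 5.07802098e-01  3.15046615e-01 -1.34553897e-01  1.12177740e+00
  7.22111957e-05  7.04162831e-01] [0.48001014 0.26714092 0.20305678] [-1.56556398  0.15459069 -0.1537741 ] 11.0 [-0.22677979  0.51139571  0.51286332]
78.74936203376564
```

View pics/w7.png

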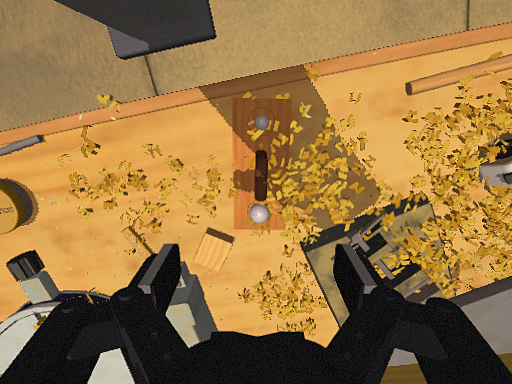

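View pics/w7z.png

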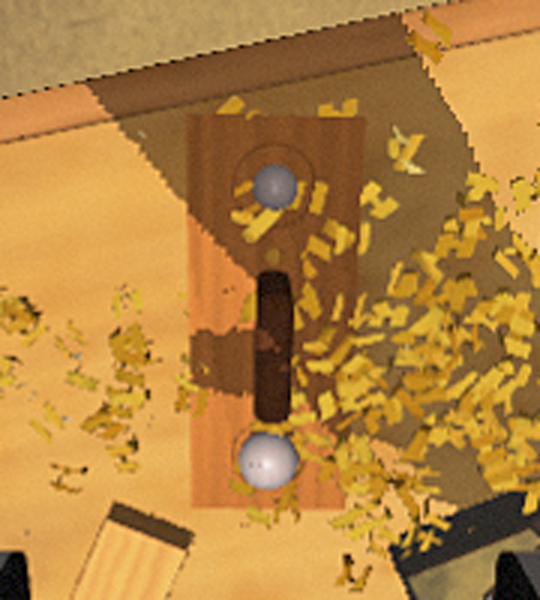

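Run:
```python
from h import *
import pickle
np.set_printoptions(suppress=True,precision=4)
w=pickle.load(open("w7.pkl","rb"));w2=pickle.load(open("w2.pkl","rb"))
up(w["color"],240,135,60,75,10,"w7f.png")
g=lambda p,f,x,y:((p[0]+.5)/f-.5+x,(p[1]+.5)/f-.5+y)
W=lambda p,z:plane(w,g(p,3,170,60),z)
k=[W((187,116),.014),W((191,508),.014),W((366,118),.014),W((345,508),.014)];print(np.array(k))
for i in(0,2):
    d=k[i+1]-k[i];print(np.linalg.norm(d),np.degrees(np.arctan2(d[1],d[0])))
print("centre",np.mean(k,0))
print("small",W((274,187),.019),tri((w,g((274,187),3,170,60)),(w2,g((428,201),4.5,380,100))),"big",W((268,460),.023),tri((w,g((268,460),3,170,60)),(w2,g((228,646),4.5,380,100))))
```

```text
[[0.3926 0.2535 0.014 ]
 [0.5573 0.2176 0.014 ]
 [0.4068 0.3213 0.014 ]
 [0.5709 0.2861 0.014 ]]
0.16850296158620193 -12.298576109781127
0.16777183864212356 -12.101293288020436
centre [0.4819 0.2697 0.014 ]
small [0.4251 0.2814 0.019 ] (array([0.4249, 0.2814, 0.0194]), np.float64(8.58456717908704e-05)) big [0.5369 0.2571 0.023 ] (array([0.537 , 0.2571, 0.0228]), np.float64(6.017854400088087e-05))
```

View pics/w7f.png

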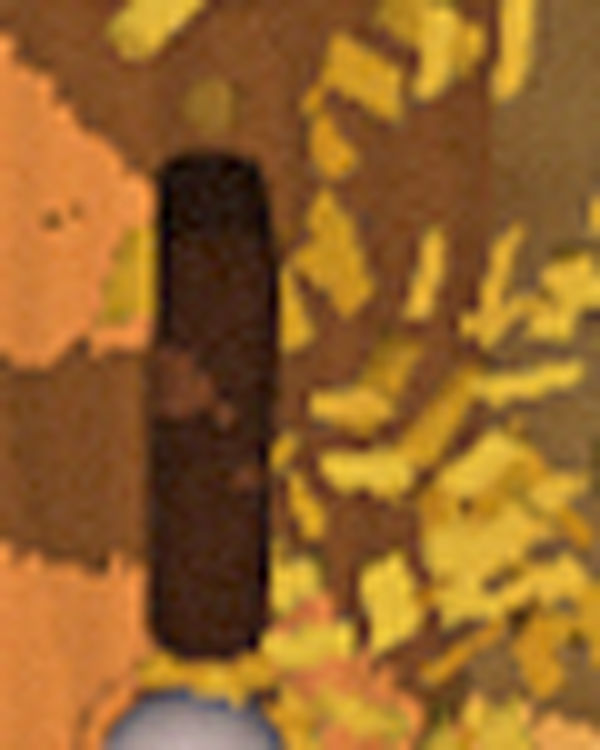

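{"api": "arm_command", "payload": {"steps": [[0.001, 0.02, 0.003, 0, 0.015, 0], [0, 0.03, 0, 0, 0, 0], [0, 0.03, 0, 0, 0, 0], [0, 0.03, 0, 0, 0, 0], [0, 0.025, 0, 0, 0, 0]]}}

```text
time: 11.5
position: [0.4813, 0.2696, 0.067]
eef_rot: [-1.565, 0.167, -0.166]
force: [-0.0, -0.1, 0.3]
opening: 0.085
```

{"api": "arm_command", "payload": {"steps": [[0, 0.015, 0, 0, 0, 0], [0, 0.01, 0, 0, 0, 0], [0, 0.005, 0, 0, 0, 0], [0, 0, 0, 0, 0, 0]]}}

```text
time: 11.9
position: [0.4818, 0.2699, 0.0382]
eef_rot: [-1.565, 0.166, -0.166]
force: [0.0, -0.2, 0.4]
opening: 0.0855
```

Run:
```python
from h import *
import pickle
w=env.camera("wrist");cv2.imwrite("pics/w8.png",w["color"]);pickle.dump(w,open("w8.pkl","wb"))
s=env.read_state();print(s["position"],s["eef_rot"],s["time"],s["force"])
M=Ro.from_rotvec(s["eef_rot"]).as_matrix();print(np.degrees(np.arctan2(M[1,2],M[0,2])))
```

```text
[0.48224468 0.27019564 0.03880221] [-1.56391711  0.16575844 -0.16676359] 11.95 [ 0.40395664 -0.77558551 -1.07488178]
77.866176352221
```

View pics/w8.png

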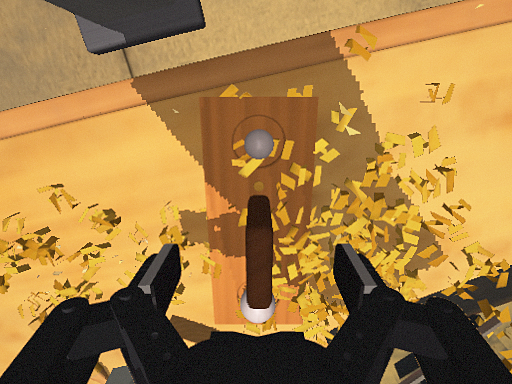

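{"api": "arm_command", "payload": {"steps": [[0, 0.006, 0, 0, 0, 0], [0, 0.004, 0, 0, 0, 0], [0, 0, 0, 0, 0, 0]]}}

```text
time: 12.25
position: [0.4816, 0.2699, 0.028]
eef_rot: [-1.565, 0.167, -0.166]
force: [-0.3, -0.0, -0.5]
opening: 0.0855
```

{"api": "arm_command", "payload": {"steps": [[0, 0, 0, 0, 0, 0], [0, 0, 0, 0, 0, 0], [0, 0, 0, 0, 0, 0], [0, 0, 0, 0, 0, 0], [0, 0, 0, 0, 0, 0]], "hand": 0, "squeeze": 60}}

```text
time: 12.75
position: [0.4821, 0.2703, 0.0285]
eef_rot: [-1.564, 0.166, -0.166]
force: [2.6, -1.7, 0.5]
opening: 0.0135
```

{"api": "arm_command", "payload": {"steps": [[0, 0, 0, 0, 0, 0], [0, 0, 0, 0, 0, 0], [0, 0, 0, 0, 0, 0]]}}

```text
time: 13.05
position: [0.4821, 0.2703, 0.0285]
eef_rot: [-1.564, 0.166, -0.167]
force: [-0.3, 0.2, 0.7]
opening: 0.0131
```

Run:
```python
from h import *
import pickle
w=env.camera("wrist");cv2.imwrite("pics/w9.png",w["color"]);pickle.dump(w,open("w9.pkl","wb"))
b=env.camera("side");up(b["color"],140,200,140,110,5.4,"d9.png")
s=env.read_state();print(s["position"],s["eef_rot"],s["time"],s["force"],s["opening"])
```

```text
[0.48207513 0.2703261  0.02847411] [-1.56383264  0.16598914 -0.16650022] 13.15 [0.51164731 1.89277975 1.39181915] 0.013436196897762952
```

View pics/w9.png

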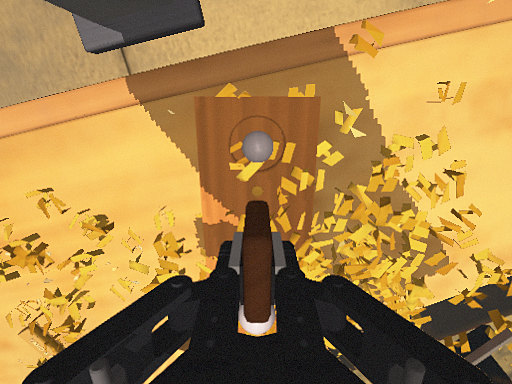

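View pics/d9.png

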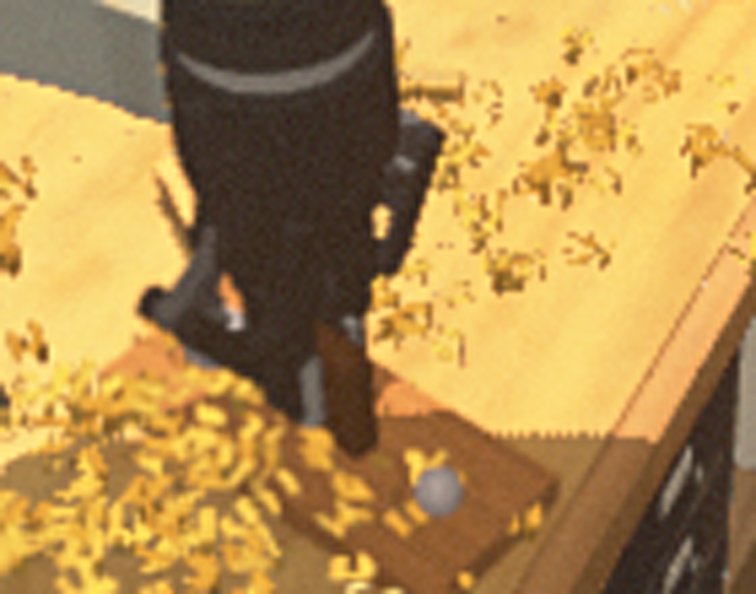

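{"api": "arm_command", "payload": {"steps": [[0, -0.002, 0, 0, 0, 0], [0, -0.005, 0, 0, 0, 0], [0, -0.009, 0, 0, 0, 0], [0, -0.013, 0, 0, 0, 0], [0, -0.016, 0, 0, 0, 0]]}}

```text
time: 13.65
position: [0.4812, 0.2696, 0.0736]
eef_rot: [-1.565, 0.167, -0.165]
force: [0.5, -0.9, -2.9]
opening: 0.0135
```

{"api": "arm_command", "payload": {"steps": [[0, -0.018, 0, 0, 0, 0], [0, -0.02, 0, 0, 0, 0], [0, -0.02, 0, 0, 0, 0], [0, -0.018, 0, 0, 0, 0], [0, -0.014, 0, 0, 0, 0]]}}

```text
time: 14.15
position: [0.482, 0.27, 0.1651]
eef_rot: [-1.564, 0.166, -0.167]
force: [0.9, -0.1, -3.2]
opening: 0.0133
```

{"api": "arm_command", "payload": {"steps": [[0, -0.01, 0, 0, 0, 0], [0, -0.005, 0, 0, 0, 0], [0, 0, 0, 0, 0, 0], [0, 0, 0, 0, 0, 0]]}}

```text
time: 14.55
position: [0.4814, 0.2698, 0.1777]
eef_rot: [-1.565, 0.167, -0.166]
force: [0.4, 0.2, -3.1]
opening: 0.0132
```

Run:
```python
from h import *
import pickle
C={n:env.camera(n) for n in("wrist","scene","side")};pickle.dump(C,open("c10.pkl","wb"))
cv2.imwrite("pics/w10.png",C["wrist"]["color"])
up(C["side"]["color"],130,140,150,120,5,"d10.png");up(C["scene"]["color"],120,150,150,120,5,"s10.png")
s=env.read_state();print(s["position"],s["eef_rot"],s["time"],s["force"],s["ft_torque"],s["opening"])
```

```text
[0.48132142 0.26973474 0.17741354] [-1.56542687  0.16749109 -0.16517869] 14.7 [ 0.16304069  0.05870123 -3.59350364] [ 0.02001515 -0.00174378  0.00600525] 0.013247129981670878
```

View pics/w10.png

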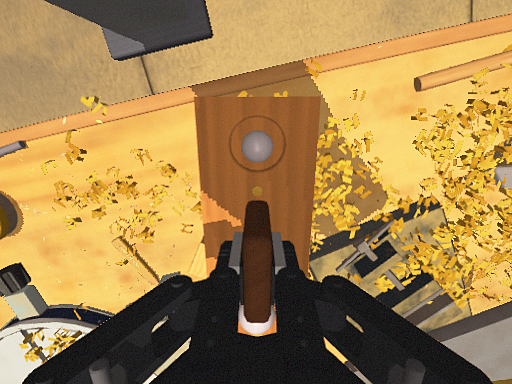

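View pics/d10.png

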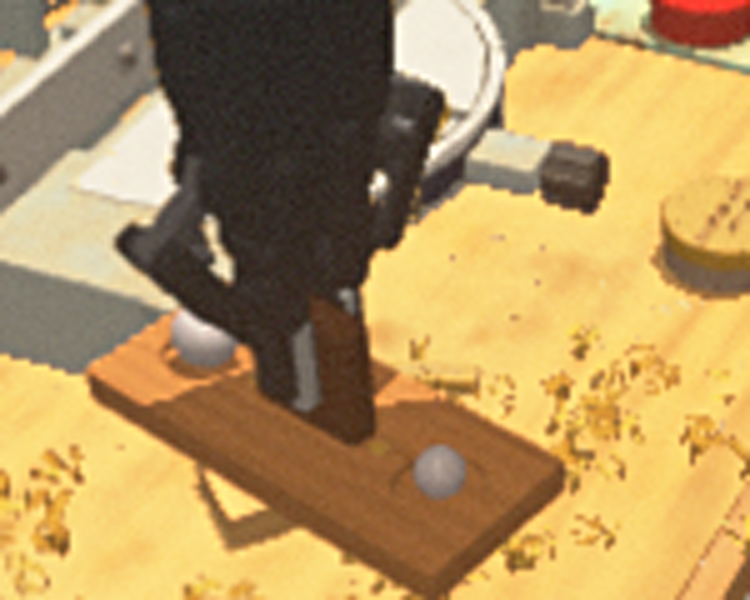

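View pics/s10.png

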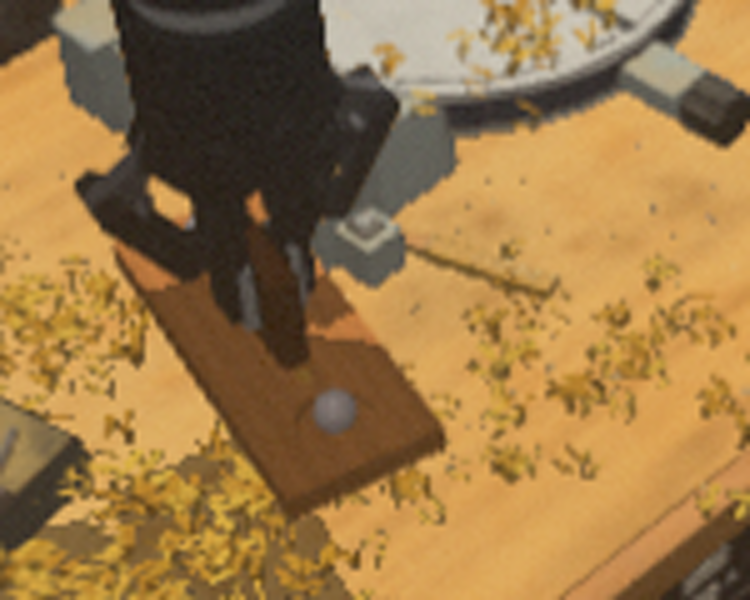

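{"api": "arm_command", "payload": {"steps": [[0, 0, -0.003, 0, 0, 0], [0, 0, -0.008, 0, 0, 0], [0.001, 0, -0.013, 0, 0, 0], [0.001, 0, -0.018, 0, 0, 0], [0.001, 0, -0.023, 0, 0, 0]]}}

```text
time: 15.2
position: [0.4708, 0.2044, 0.1783]
eef_rot: [-1.565, 0.166, -0.166]
force: [0.1, -0.0, -3.3]
opening: 0.0132
```

{"api": "arm_command", "payload": {"steps": [[0.001, 0, -0.028, 0, 0, 0], [0.0015, 0, -0.03, 0, 0, 0], [0.0015, 0, -0.03, 0, 0, 0], [0.0015, 0, -0.03, 0, 0, 0], [0.0015, 0, -0.03, 0, 0, 0]]}}

```text
time: 15.7
position: [0.4456, 0.0573, 0.1784]
eef_rot: [-1.565, 0.167, -0.167]
force: [0.4, -0.7, -3.5]
opening: 0.0134
```

{"api": "arm_command", "payload": {"steps": [[0.0015, 0, -0.03, 0, 0, 0], [0.0015, 0, -0.03, 0, 0, 0], [0.0015, 0, -0.03, 0, 0, 0], [0.0015, 0, -0.03, 0, 0, 0], [0.0015, 0, -0.03, 0, 0, 0]]}}

```text
time: 16.2
position: [0.4211, -0.0906, 0.1785]
eef_rot: [-1.565, 0.167, -0.167]
force: [1.1, -0.1, -2.9]
opening: 0.0129
```

{"api": "arm_command", "payload": {"steps": [[0.001, 0, -0.028, 0, 0, 0], [0.001, 0, -0.023, 0, 0, 0], [0.001, 0, -0.018, 0, 0, 0], [0.001, 0, -0.013, 0, 0, 0], [0.001, 0, -0.009, 0, 0, 0]]}}

```text
time: 16.7
position: [0.4074, -0.1798, 0.1784]
eef_rot: [-1.564, 0.168, -0.168]
force: [0.9, 0.3, -3.8]
opening: 0.0134
```

{"api": "arm_command", "payload": {"steps": [[0, 0, -0.007, 0, 0, 0], [0, 0, -0.004, 0, 0, 0], [0, 0, -0.002, 0, 0, 0], [0, 0, 0, 0, 0, 0], [0, 0, 0, 0, 0, 0]]}}

```text
time: 17.2
position: [0.4058, -0.1908, 0.1783]
eef_rot: [-1.564, 0.166, -0.166]
force: [-0.6, 0.4, -4.1]
opening: 0.0134
```

{"api": "arm_command", "payload": {"steps": [[0, 0, 0, 0, 0, 0], [0, 0, 0, 0, 0, 0], [0, 0, 0, 0, 0, 0], [0, 0, 0, 0, 0, 0], [0, 0, 0, 0, 0, 0]]}}

```text
time: 17.7
position: [0.4057, -0.1912, 0.1783]
eef_rot: [-1.564, 0.166, -0.166]
force: [-0.1, 0.3, -3.4]
opening: 0.0134
```

Run:
```python
from h import *
import pickle
C={n:env.camera(n) for n in("wrist","scene","side")};pickle.dump(C,open("c11.pkl","wb"))
cv2.imwrite("pics/w11.png",C["wrist"]["color"])
up(C["side"]["color"],210,70,150,120,5,"d11.png");up(C["scene"]["color"],230,80,150,120,5,"s11.png")
s=env.read_state();print(s["position"],s["eef_rot"],s["time"],s["force"],s["ft_torque"],s["opening"])
```

```text
[ 0.40571349 -0.19126108  0.17831785] [-1.56438315  0.16627416 -0.16634344] 17.85 [ 0.1918215  -0.28915411 -3.21741716] [-0.00811351  0.0258451  -0.01147405] 0.01320647056259288
```

View pics/w11.png

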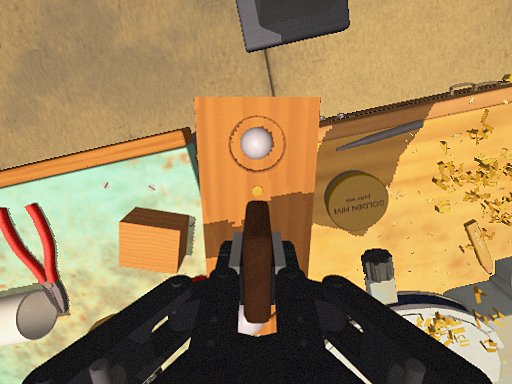

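View pics/d11.png

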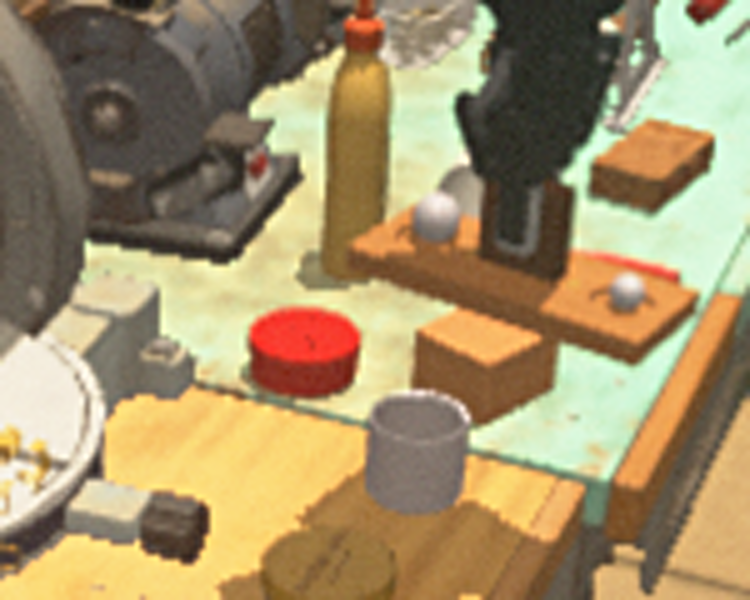

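View pics/s11.png

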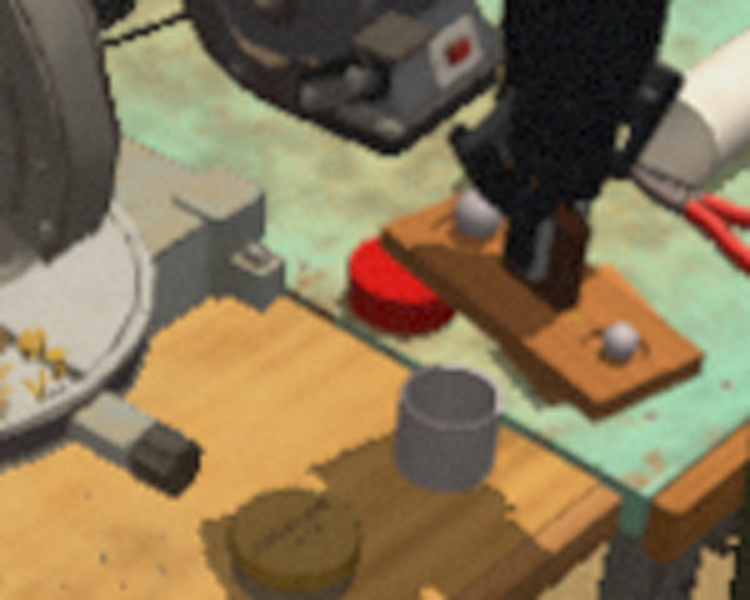

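Run:
```python
from h import *
import pickle
np.set_printoptions(suppress=True,precision=4)
C=pickle.load(open("c11.pkl","rb"));a,b,w=C["scene"],C["side"],C["wrist"]
g=lambda p,f,x,y:((p[0]+.5)/f-.5+x,(p[1]+.5)/f-.5+y)
S=lambda p:g(p,5,230,80);D=lambda p:g(p,5,210,70)
print("small",tri((a,S((621,343))),(b,D((627,293)))),"wrist z.169",plane(w,(258,143),.169))
print("big",tri((a,S((478,212))),(b,D((437,217)))),plane(a,S((478,212)),.173),plane(b,D((437,217)),.173))
print("cup",tri((a,S((448,396))),(b,D((419,416)))),plane(a,S((448,396)),.05),plane(b,D((419,416)),.05))
for n,z in (("near",0.164),):
    print([plane(w,p,z) for p in((193,97),(322,97))])
# side tray top corners
print("right corner",plane(b,D((697,296)),.164),plane(a,S((703,352)),.164),tri((b,D((697,296))),(a,S((703,352)))))
up(b["color"],280,95,75,60,10,"d11z.png");up(a["color"],300,105,75,60,10,"s11z.png")
```

```text
small (array([ 0.3493, -0.1868,  0.1655]), np.float64(0.00015202775039486322)) wrist z.169 [ 0.3469 -0.1795  0.169 ]
big (array([ 0.4625, -0.2157,  0.1718]), np.float64(0.0003126709145103651)) [ 0.4619 -0.2146  0.173 ] [ 0.4613 -0.2127  0.173 ]
cup (array([ 0.4622, -0.2101,  0.0506]), np.float64(0.0001502535232137502)) [ 0.4628 -0.2108  0.05  ] [ 0.4624 -0.2109  0.05  ]
[array([ 0.3156, -0.2091,  0.164 ]), array([ 0.3304, -0.1402,  0.164 ])]
right corner [ 0.3169 -0.2026  0.164 ] [ 0.3173 -0.211   0.164 ] (array([ 0.3202, -0.2181,  0.157 ]), np.float64(0.001126757077053308))
```

View pics/d11z.png

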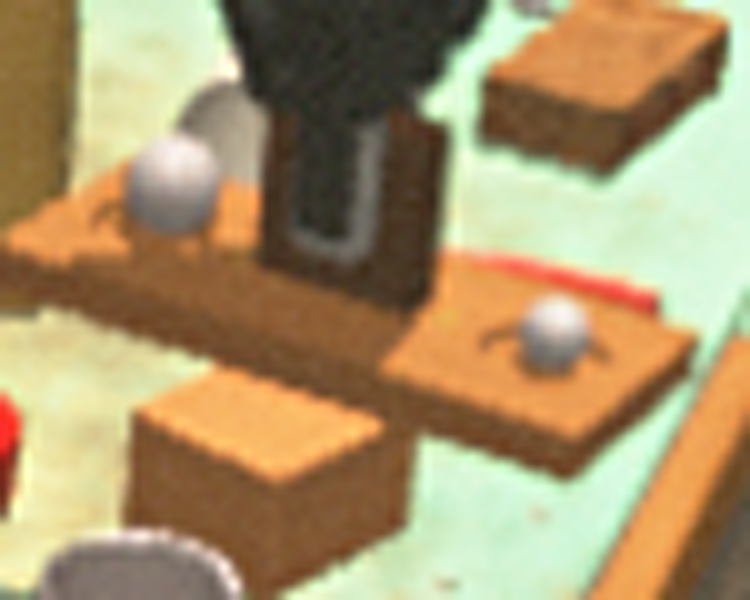

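View pics/s11z.png

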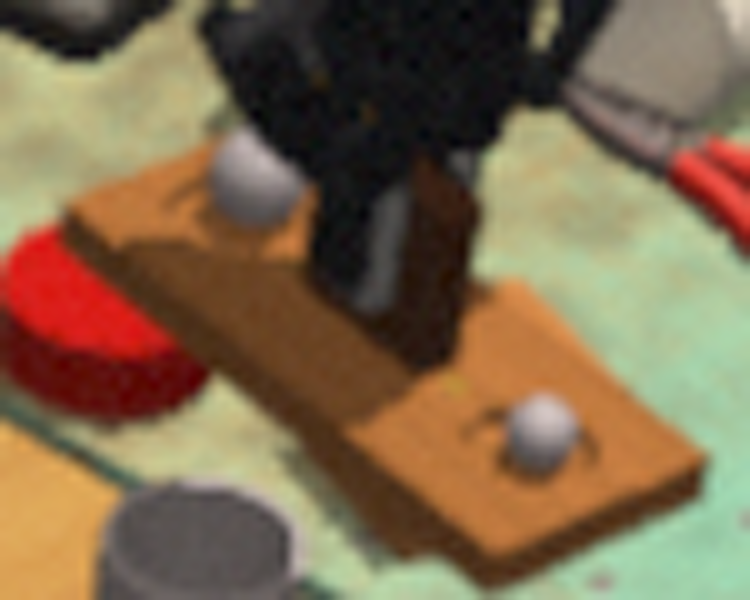

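Run:
```python
from h import *
import pickle
np.set_printoptions(suppress=True,precision=4)
C=pickle.load(open("c11.pkl","rb"));a,b,w=C["scene"],C["side"],C["wrist"]
g=lambda p,f,x,y:((p[0]+.5)/f-.5+x,(p[1]+.5)/f-.5+y)
S=lambda p:g(p,10,300,105);D=lambda p:g(p,10,280,95)
for n,s,d,z in(("small",(541,432),(555,334),.169),("big",(256,180),(173.5,184),.173)):
    print(n,tri((a,S(s)),(b,D(d))),plane(a,S(s),z),plane(b,D(d),z))
print("small3",tri((a,S((541,432))),(b,D((555,334))),(w,(257,142.5))),plane(w,(257,142.5),.169))
# near-right tray corners (top face, tray near end): predicted from TCP
s=env.read_state();p=np.array(s["position"]);M=Ro.from_rotvec(s["eef_rot"]).as_matrix()
def T(x,y,z): # tray coords: x along tool x, y along tool z, z up rel underside ; grip at TCP z 0.0285 when underside 0
    return p+M@np.array([x,-(z-.0285),y])
for n,q in (("near R",(-.085,-.035,.014)),("near L",(-.085,.035,.014)),("far R",(.085,-.035,.014)),("far L",(.085,.035,.014)),("pockN",(-.058,0,.014)),("bigctr",(.058,0,.023)),("smallctr",(-.058,0,.019))):
    X=T(*q);ps=proj(a,X);pd=proj(b,X);pw=proj(w,X)
    print(n,X,"S",((ps-[300,105]+.5)*10-.5).round(),"D",((pd-[280,95]+.5)*10-.5).round(),"W",pw.round(1))
up(w["color"],180,80,160,110,4.5,"w11z.png")
```

```text
small (array([ 0.3493, -0.1861,  0.1668]), np.float64(0.00019995901320272205)) [ 0.3481 -0.1838  0.169 ] [ 0.3483 -0.1816  0.169 ]
big (array([ 0.4617, -0.214 ,  0.1721]), np.float64(0.0004448211842461002)) [ 0.4605 -0.2126  0.173 ] [ 0.4617 -0.2129  0.173 ]
small3 (array([ 0.3469, -0.1802,  0.1706]), np.float64(0.0012876158916141159)) [ 0.3465 -0.18    0.169 ]
near R [ 0.3153 -0.2076  0.1638] S [705. 465.] D [705. 336.] W [195.5  95.8]
near L [ 0.33   -0.1392  0.1638] S [489. 565.] D [579. 442.] W [323.6  95.8]
far R [ 0.4815 -0.2433  0.1638] S [262. 128.] D [141. 158.] W [212.3 334.8]
far L [ 0.4962 -0.1749  0.1638] S [ 54. 212.] D [ -1. 247.] W [305.1 334.8]
pockN [ 0.349  -0.1791  0.1638] S [523. 456.] D [547. 356.] W [259.4 145.1]
bigctr [ 0.4624 -0.2035  0.1728] S [228. 192.] D [159. 198.] W [258.9 315.8]
smallctr [ 0.349  -0.1791  0.1688] S [527. 440.] D [549. 338.] W [259.5 146.6]
```

View pics/w11z.png

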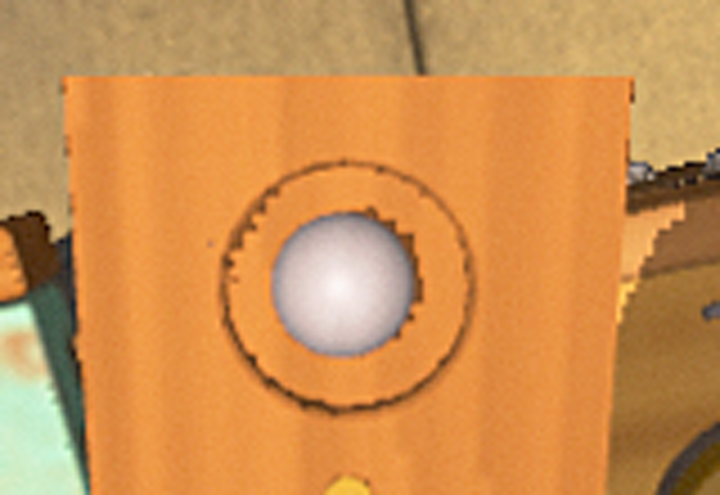

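Run:
```python
from h import *
import pickle
np.set_printoptions(suppress=True,precision=4)
C=pickle.load(open("c11.pkl","rb"));w0=C["wrist"]
C2={n:env.camera(n) for n in("wrist","scene","side")};w=C2["wrist"]
z0=w0["color"][290:345,215:305];z1=w["color"][290:345,215:305]
cv2.imwrite("pics/w12.png",cv2.resize(np.hstack([z0,z1]),None,fx=4.4,fy=4.4,interpolation=cv2.INTER_CUBIC))
def ball(c,box):
    x,y,ww,hh=box;im=c["color"][y:y+hh,x:x+ww];h=cv2.cvtColor(im,cv2.COLOR_BGR2HSV)
    m=((h[...,1]<60)&(h[...,2]>110)).astype(np.uint8);M=cv2.moments(m,True);return M["m10"]/M["m00"]+x,M["m01"]/M["m00"]+y,M["m00"]
for k in(C,C2):print(ball(k["side"],(290,106,16,14)),ball(k["scene"],(318,115,15,15)))
s=env.read_state();print(s["position"],s["time"])
```

```text
(298.60869565217394, 110.81739130434782, 115.0) (325.1081081081081, 121.4054054054054, 37.0)
(298.58181818181816, 110.8, 110.0) (325.1621621621622, 121.43243243243244, 37.0)
[ 0.4057 -0.1913  0.1783] 18.0
```

View pics/w12.png

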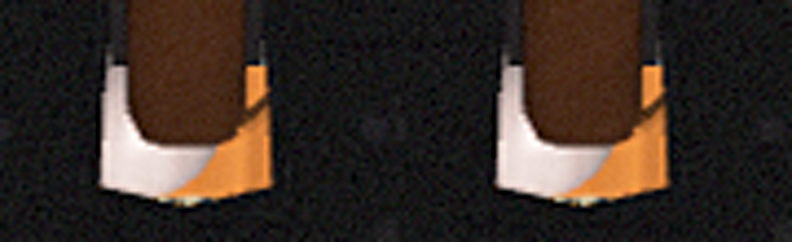

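Run:
```python
from h import *
s=env.read_state();print(s["qd"].round(4) if hasattr(s["qd"],"round") else s["qd"],s["force"],s["time"])
print(env.job_done())
```

```text
[-0.0015 -0.0006 -0.0018 -0.0007 -0.     -0.0081] [ 0.55255186  1.03805854 -3.97195383] 18.0
the job is handed in; nothing more can be done
None
```

I stood the cup upright midway between the tin and the block and let go of it. I then lifted the tray by its fin and handed the job in at 18.0 s, still holding the tray over the cup.

- **Cup:** The last wrist picture put it about 1 mm from the middle of the line between tin and block. The tin and block came out within about 3 mm of their first measured places, which is about the measuring error.
- **Tray:** It was level and still, its underside about 10 cm above the cup's rim, with both balls in their pockets.
- **Bigger ball:** It lay against one side of its pocket and did not move between two looks. It was about 2 mm off the cup's centre (ball y about -0.212, cup about -0.210). I left that, because a correcting nudge could have set it rolling.
- **Disagreements:** For the raised balls, the scene and side cameras read up to 7 mm in y away from the wrist camera. The tray's corners matched the prediction from the arm's pose to about 1 pixel. The wrist view, partly hidden by the fin, gave the bigger ball's position to within about 1 mm of the other two cameras.

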